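# Build up the cover rings, crucible and lid on a water bath

## Robot

A 6-joint arm with a two-finger parallel gripper is mounted at the origin on a cart in front of the work surface, level with it; the furniture and walls round the work are solid. World frame = base frame: x ahead of the robot, y to its left, z up, the work surface at z = 0. Lengths are in m, angles in degrees, forces in N, time in s.
With the tool pointing down it reaches from about 0.325 to 0.775 m from the base axis. Payload 5.5 kg.
Tool frame: the origin (TCP) lies at the very end of the fingers, on their centre line; the grasp point (between the pads) lies 19 mm behind it (env.grip_point_offset is the distance from the TCP to the grasp point, in m); z points along the fingers, y is the line along which they close (so a half turn about z gives the same grasp; the last joint's range is limited). The gripper opens to 85 mm and grips with 20 to 120 N. Pads are 22 mm wide; open, the fingers measure 114 mm over their backs; the gripper's body (76 mm by 85 mm) begins 54 mm behind the grasp point. The pads swing forward as they close: fully open they stand 13 mm farther back than shut.
Start: joints at [66.538, 5.22, 70.514, -0, 104.267, -3.249], TCP at [0.207, 0.563, 0.211] pointing down, gripper open.
Joint ranges: [-164.24, 164.24], [-49.07, 125.15], [9.68, 141.18], [-86.29, 266.29], [3.28, 154.24], [-151.56, 151.56]. Speed limits (degrees/s): [147.25, 147.25, 172.46, 180, 180, 180].

## Interface

Orientations are given as [roll, pitch, yaw] about the fixed x, y, z axes, in that order (R = Rz(yaw) Ry(pitch) Rx(roll)).
In Python, from plant import env gives the robot as it stands.
- The arm moves only by the tool play_rows, never from a script. Its argument "moves" is one flat list of numbers, 7 for each row, row after row: the gripper command: -1 is fully open, 1 is shut, values between are in proportion, then the shift along the tool's x, y, z in mm, then the turn, a rotation vector about the tool's x, y, z in rad. In form: [grip, x, y, z, ax, ay, az, grip, x, y, z, ax, ay, az, ...]. A call has 1 to 12 rows; each row is the pose to reach, as a shift and turn from the pose commanded when the call began, along the tool's axes at that moment; what a row does not reach only later rows make up. A row lasts 1/12 s, in which the tool goes at most 41.7 mm and 7.16 degrees, less where a joint would pass 70% of its speed; a pose out of reach is approached as far as the arm can. A call with a gripper value outside its range is refused whole. The fingers move at their own pace and stop on an object; "force" is the grip in N (left out, the last holds). Time passes only in rows, so rows that repeat a pose let the fingers close. It gives the time, the measured TCP pose, the force, the opening and the grip force at its end, in the units of the state.
- env.sense(): the state, without advancing time (a new reading comes with each control period).
- env.read_camera(name): name is "scene" or "side" or "wrist"; returns a dict with "image" (480x640x3 uint8, blue, green, red), "fx", "fy", "cx", "cy" (pixels), "eye" and "attitude" of the camera in the world. Camera axes: x right, y down, z forward; pixel columns grow to the right and rows downward; lengths in m; the calibration is good to about 2 mm. A picture is of the moment at which its call begins. There is no depth.
- env.job_done(): hands the job in; it is judged then, once.
The state is a dict: "t": time; "q": joint angles; "joint_vel": joint speeds; "joint_efforts": joint torques, N m; "tcp_pos": TCP position; "tool_rot": TCP orientation; "wrist_force": force on the tool from outside, world axes, zero at the start; "wrist_torque": the same for the moment, N m; "width": finger opening in m; "gripper_force": force on a finger pad.
Only numpy, scipy, OpenCV 4.12 (cv2) and the standard library are available. Lean on these libraries where they do the work, as an engineer would, in place of code of your own. Each camera call takes 0.05 s, during which the arm holds its last target. There are 200 camera calls.

## Task

Set up the little steel water bath: lay the wide ring on its mouth with its skirt down in the pan, then the narrow ring down in the collar of the wide ring, then stand the crucible upright in the narrow ring's hole, and last lay the lid on the crucible with its boss in the mouth, in that order. Each must sit level and fully home, and leave the timer, the small bottle and the beaker where they stand.

Things in the scene. Friction and masses are not known exactly. Their poses are not given: they have to be found in the camera images.
- bath_mouth (a point): Small round water bath standing on the worktop, fixed: a steel pan 108 mm across its flat rim and 70 mm high, with a short overflow pipe on one side and two small side lugs below the rim. The point is the centre of its round mouth, 85 mm wide, level with the top of the rim; z up. The pan is empty and 60 mm deep.
- wide_ring_center (a point): Wide cover ring, steel, loose, 0.2 kg, lies right way up: flat flange 96 mm across and 4 mm thick, under it a skirt 80 mm across and 8 mm high, tapered to 75 mm at its foot (goes into the bath's mouth), on it a collar 64 mm across outside, 58 mm inside, 22 mm high (grip across the collar). Total height 34 mm; the point is on its axis, 17 mm above its underside; z up its axis. Seated, the flange lies on the bath's rim and the collar's top is 26 mm above the rim.
- narrow_ring_center (a point): Narrow cover ring, steel, loose, 0.1 kg, lies right way up: a flange 66 mm across and 6 mm thick (grip across it) over a skirt 52 mm across and 8 mm high, tapered to 47 mm at its foot (goes into the wide ring's collar); hole 38 mm wide. Total height 14 mm; the point is on its axis, 7 mm above its underside; z up its axis. Seated, the flange lies on the top of the collar and its top is 32 mm above the bath's rim.
- crucible_center (a point): White porcelain crucible, loose, about 0.05 kg, stands upright: cup 50 mm across the rim, tapering to 30 mm at the foot, 37 mm high. The point is on its axis half-way up (18.5 mm above its foot); z up its axis. Its foot passes into the 38 mm hole; it wedges there by its taper with the upper 21 mm or so standing out above the ring.
- lid_center (a point): Round white porcelain lid of the crucible, loose, 0.04 kg, lies knob up: a disc 52 mm across and 4 mm thick, under it a boss 34 mm across and 3 mm high (goes into the crucible's mouth, which is about 42 mm wide), on it a round knob 14 mm across and 14 mm high (grip across the knob). Total height 21 mm; the point is on its axis, 10.5 mm above its underside; z up its axis. Seated, the disc lies on the crucible's rim and the point is 26 mm above the crucible's point.
- timer: Flat bench timer, 66 x 62 x 18 mm, a bystander; origin at the centre of its underside.
- small_bottle: Small brown bottle with a white cap, 44 mm across, 82 mm high, a bystander; origin at the centre of its underside.
- beaker: Glass beaker, 82 mm across, 98 mm high, a bystander; origin at the centre of its underside.
Things that resemble listed ones, but are neither listed nor needed, are in the scene too. What is shaped like the part that bears narrow_ring_center but red or turquoise is not meant. What is shaped like the part that bears lid_center but yellow is not meant.

How it is judged:
By the outcome, as a careful person would: the job done as asked, in the order asked, and still so for the second after the job is handed in, with the robot touching nothing.
It also fails if it takes over 112 s, if anything falls off the work surface, if the arm or the gripper's body presses on something with over 40 N, if the wrist force passes 120 N, or if a joint passes its speed limit or range.

## Working session

There is one attempt and no reset: what is moved stays moved. The work goes in short steps, Python scripts to look and compute and a tool call to move; the robot and the scene stay as the last step left them, time stands still between calls to the robot, and variables do not carry over. Pictures are saved under pics/ and viewed, at most 14 in all, crops included, and the job is handed in when it is done.

Besides the shell and the picture viewer there is one more tool, called after "Call:" as a command line: name --argument value ..., lists and objects as JSON in quotes. play_rows: Moves the arm, as the interface text tells. Its arguments: {"type":"object","properties":{"moves":{"type":"array"},"force":{"type":"number"}},"required":["moves"]}

```bash
mkdir -p pics
cat > h.py <<'E'
import numpy as np,cv2
from scipy.spatial.transform import Rotation as R
from plant import env
def cam(n,save=None):
    c=env.read_camera(n)
    if save: cv2.imwrite('pics/'+save+'.png',c['image'])
    return c
def rot(c):
    a=np.array(c['attitude'],float)
    if a.shape==(3,3): return a
    if a.size==3: return R.from_euler('xyz',a.ravel(),degrees=True).as_matrix()
    return R.from_quat(a).as_matrix()
def ray(c,u,v,z):
    d=rot(c)@np.array([(u-c['cx'])/c['fx'],(v-c['cy'])/c['fy'],1])
    e=np.array(c['eye']); return e+d*(z-e[2])/d[2]
def proj(c,p):
    q=rot(c).T@(np.array(p)-np.array(c['eye'])); return q[0]/q[2]*c['fx']+c['cx'],q[1]/q[2]*c['fy']+c['cy']
E
python3 - <<'E'
from h import *
for n in ['scene','side','wrist']:
    c=cam(n,n+'0'); print(n,c['fx'],c['cx'],c['cy'],c['eye'],c['attitude'])
s=env.sense();print(s['tcp_pos'],s['tool_rot'],s['width'],s['t'])
E
```

```text
scene 542.9320095282951 318.9218177412985 248.0758176255801 [ 0.00264501 -0.85848611  0.84184142] [-125.89374238   -1.12980341  -30.28880571]
side 550.8229333732883 322.19388892640563 245.22148274056664 [0.44604111 0.95799204 0.73773049] [-126.17095621    0.51764169 -173.65307841]
wrist 334.33468449230077 318.97610261669854 232.15968644689204 [0.13630063 0.58830322 0.37231026] [1.62812755e+02 6.88394638e-02 6.98206778e+01]
[0.20721981 0.56282171 0.20979462] [-1.79910950e+02 -2.91768447e-03  1.59786289e+02] 0.08523721561193814 0.15
```

View pics/scene0.png

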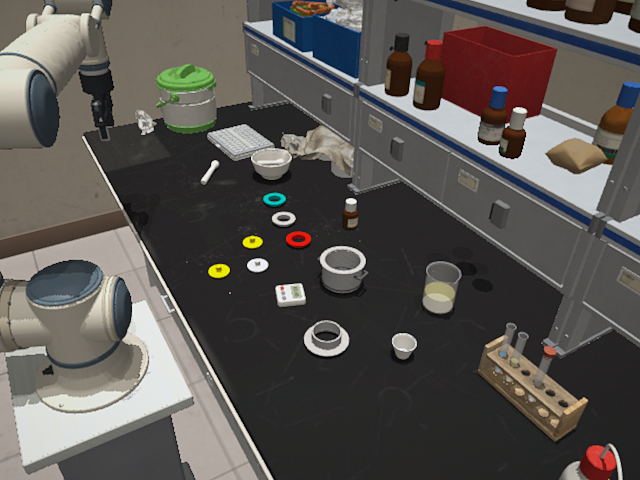

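View pics/side0.png

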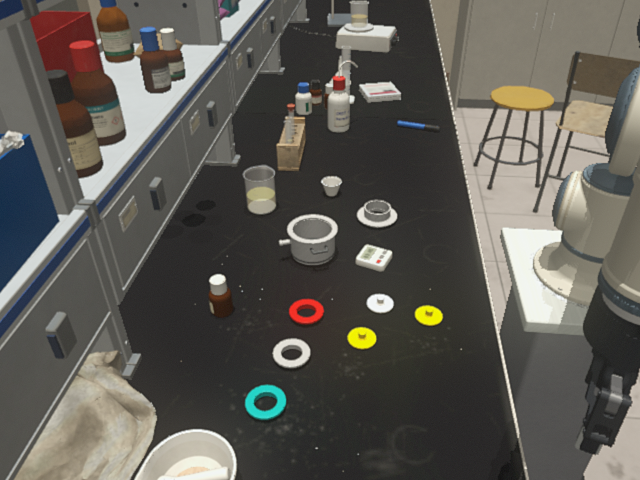

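View pics/wrist0.png

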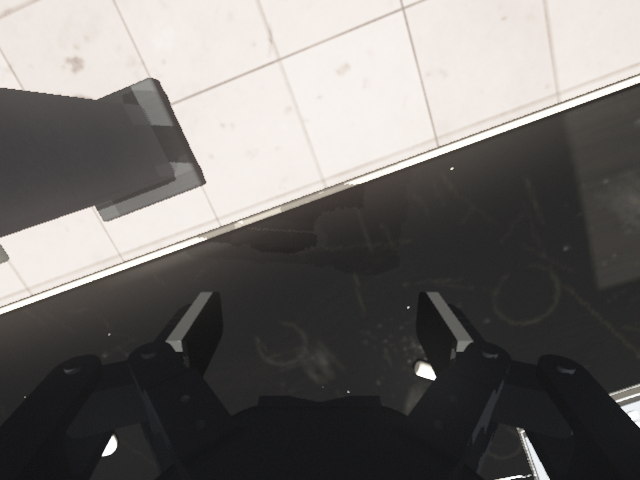

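The scene view shows the bath at (343,262), wide ring (327,339), white narrow ring (284,219), crucible (404,345) and white lid (258,266). The side view shows the same parts at (312,232), (377,213), (291,353), (331,186) and (380,302). The wrist view shows only the bare table edge.

```bash
cat > m.py <<'E'
from h import *
S={'wide':((327,339),.012),'narrow':((284,219),.014),'lid':((258,266),.006),'cruc':((404,343),.03),'bath':((343,265),.05),'timer':((290,295),.018),'redring':((299,240),.014),'ylid':((252,242),.006),'ylid2':((219,271),.006),'bottle':((350,215),.04),'beaker':((441,290),.05)}
D={'wide':(377,214),'narrow':(291,353),'lid':(380,303),'cruc':(331,186),'bath':(312,240),'timer':(374,258),'redring':(306,312),'ylid':(362,338),'ylid2':(429,315),'bottle':(220,298),'beaker':(260,190)}
cs=cam('scene');cd=cam('side')
def seg(c,p):
    m=(c['image'].max(2)>85).astype('uint8')
    m=cv2.morphologyEx(m,cv2.MORPH_CLOSE,np.ones((3,3)))
    ct,_=cv2.findContours(m,cv2.RETR_EXTERNAL,2)
    b=[k for k in ct if cv2.pointPolygonTest(cv2.convexHull(k),p,True)>-3 and len(k)>20]
    if not b: return None
    return cv2.fitEllipse(max(b,key=len)),cv2.boundingRect(max(b,key=len))
for n,(p,z) in S.items():
    o=[]
    for c,q in ((cs,p),(cd,D[n])):
        s=seg(c,q)
        if s: o+=[np.round(ray(c,*s[0][0],z)[:2],4),s[1]]
        else: o+=[None,np.round(ray(c,*q,z)[:2],4)]
    print(n,*o)
# bath rim by extreme columns etc
E
python3 m.py
```

```text
wide [0.619  0.2085] (0, 0, 640, 480) [ 0.4451 -0.1703] (356, 199, 42, 29)
narrow [0.6175 0.206 ] (0, 0, 640, 480) [0.5811 0.2983] (272, 338, 39, 30)
lid [0.6234 0.2162] (0, 0, 640, 480) [0.4296 0.1435] (366, 293, 28, 21)
cruc [0.6056 0.1854] (0, 0, 640, 480) [ 0.5668 -0.2731] (321, 176, 21, 20)
bath [0.5908 0.1597] (0, 0, 640, 480) [ 5.83e-01 -1.00e-04] (279, 214, 59, 51)
timer [0.6145 0.2008] (0, 0, 640, 480) [0.4466 0.0135] (355, 244, 38, 28)
redring [0.6175 0.206 ] (0, 0, 640, 480) [0.5696 0.1896] (289, 298, 35, 26)
ylid [0.6234 0.2162] (0, 0, 640, 480) [0.4602 0.2413] (347, 327, 30, 23)
ylid2 [0.6234 0.2162] (0, 0, 640, 480) [0.3361 0.1687] (414, 305, 29, 21)
bottle [0.5982 0.1725] (0, 0, 640, 480) [ 1.0298 -0.1992] (0, 0, 310, 480)
beaker [0.5908 0.1597] (0, 0, 640, 480) [ 1.0214 -0.1826] (0, 0, 310, 480)
```

```bash
cat >> h.py <<'E'
def go(x,y,z,yaw):
    s=env.sense(); A=R.from_euler('xyz',s['tool_rot'],degrees=True); B=R.from_euler('xyz',[180,0,yaw],degrees=True)
    d=A.inv().apply(np.array([x,y,z])-s['tcp_pos'])*1000
    print('from',np.round(s['tcp_pos'],4),np.round(s['tool_rot'],2),'go',np.round(d,1),np.round((A.inv()*B).as_rotvec(),4))
E
python3 -c "
from h import *
go(.36,.12,.21,90); go(.445,-.17,.21,90)"
```

```text
from [0.2073 0.5629 0.2102] [-179.95   -0.    159.79] go [-296.4 -362.9    0.5] [-8.000e-04  5.000e-04  1.218e+00]
from [0.2073 0.5629 0.2102] [-179.95   -0.    159.79] go [-476.3 -605.6    0.7] [-8.000e-04  5.000e-04  1.218e+00]
```

Call:
play_rows --moves '[-1, -296, -363, 0, 0, 0, 1.218, -1, -296, -363, 0, 0, 0, 1.218, -1, -296, -363, 0, 0, 0, 1.218, -1, -296, -363, 0, 0, 0, 1.218, -1, -296, -363, 0, 0, 0, 1.218, -1, -296, -363, 0, 0, 0, 1.218, -1, -296, -363, 0, 0, 0, 1.218, -1, -296, -363, 0, 0, 0, 1.218, -1, -296, -363, 0, 0, 0, 1.218, -1, -296, -363, 0, 0, 0, 1.218, -1, -296, -363, 0, 0, 0, 1.218, -1, -296, -363, 0, 0, 0, 1.218]' --force 40

```text
t: 1.25
tcp_pos: [0.3607, 0.1153, 0.2108]
tool_rot: [179.9, 0.1, 89.6]
wrist_force: [-0.5, 1.4, 0.3]
width: 0.0854
gripper_force: 0.0
```

```bash
python3 -c "
from h import *
go(.445,-.17,.21,90);print(env.sense()['q'],env.sense()['t'])"
```

```text
from [0.3607 0.1153 0.2108] [1.7993e+02 1.2000e-01 8.9630e+01] go [-284.8   86.1    1.5] [ 0.0012  0.0021 -0.0064]
[ 12.70406944 -29.35411327 100.36337734  -0.14036835 108.94771042
  13.02610556] 1.25
```

Call:
play_rows --moves '[-1, -288, 86, 0, 0, 0, 0, -1, -288, 86, 0, 0, 0, 0, -1, -288, 86, 0, 0, 0, 0, -1, -288, 86, 0, 0, 0, 0, -1, -288, 86, 0, 0, 0, 0, -1, -288, 86, 0, 0, 0, 0, -1, -288, 86, 0, 0, 0, 0, -1, -288, 86, 0, 0, 0, 0, -1, -288, 86, 0, 0, 0, 0, -1, -288, 86, 0, 0, 0, 0]'

```text
t: 2.08
tcp_pos: [0.4454, -0.1678, 0.2103]
tool_rot: [-179.9, -0.1, 89.9]
wrist_force: [0.0, 0.7, 0.7]
width: 0.0855
gripper_force: 0.0
```

```bash
python3 -c "
from h import *
cam('wrist','w1');s=env.sense();print(s['tcp_pos'],s['tool_rot'])"
```

```text
[ 0.44549119 -0.16704965  0.21070778] [-1.79987294e+02 -4.14633262e-02  9.00160738e+01]
```

View pics/w1.png

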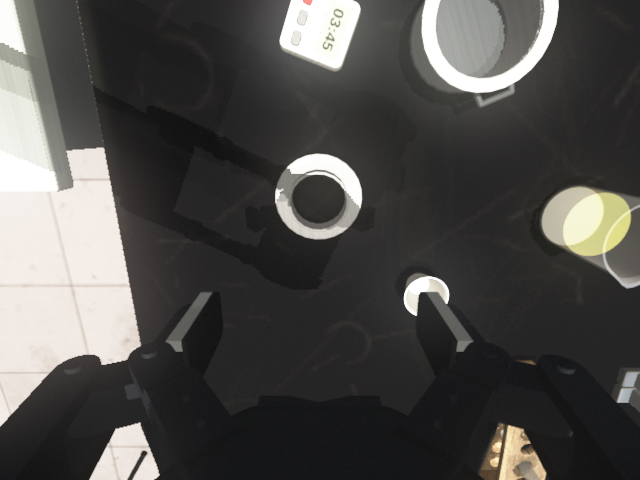

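The wrist view shows the wide ring at (319,196), the bath partly in view at top right, the crucible at (426,294) behind the right finger, and the timer at (320,30).

```bash
cat >> h.py <<'E'
def find(c,p,z,th=85,rad=70,sat=False):
    """outline ellipse of the bright blob nearest world xy p at height z"""
    u,v=proj(c,[p[0],p[1],z]); im=c['image']
    m=(im.max(2)>th).astype('uint8'); k=np.zeros_like(m); cv2.circle(k,(int(u),int(v)),rad,1,-1); m&=k
    m=cv2.morphologyEx(m,cv2.MORPH_OPEN,np.ones((3,3)))
    ct,_=cv2.findContours(m,cv2.RETR_EXTERNAL,2)
    b=max(ct,key=lambda q:cv2.contourArea(cv2.convexHull(q)))
    e=cv2.fitEllipse(cv2.convexHull(b)); w=ray(c,*e[0],z)
    sc=np.linalg.norm(w-c['eye'])/c['fx']*1000
    print('px',np.round(e[0],1),'xy',np.round(w[:2],4),'diam mm',np.round(np.array(e[1])*sc,1))
    return w
E
python3 -c "
from h import *
c=cam('wrist')
w=find(c,(.445,-.17),.012)
go(w[0],w[1],.06,90)"
```

```text
px [318.  196.6] xy [ 0.4441 -0.1632] diam mm [95.1 96. ]
from [ 0.4456 -0.1667  0.2109] [ 1.7998e+02 -2.0000e-02  9.0070e+01] go [  3.4  -1.5 150.9] [ 0.0003 -0.0004  0.0013]
```

Call:
play_rows --moves '[-1, 3.5, -1.5, 40, 0, 0, 0, -1, 3.5, -1.5, 80, 0, 0, 0, -1, 3.5, -1.5, 120, 0, 0, 0, -1, 3.5, -1.5, 160, 0, 0, 0, -1, 3.5, -1.5, 180, 0, 0, 0, -1, 3.5, -1.5, 195, 0, 0, 0, -1, 3.5, -1.5, 202, 0, 0, 0, -1, 3.5, -1.5, 202, 0, 0, 0, -1, 3.5, -1.5, 202, 0, 0, 0]'

```text
t: 2.93
tcp_pos: [0.4447, -0.1637, 0.0098]
tool_rot: [179.9, 0.0, 90.1]
wrist_force: [-0.0, -1.4, 0.2]
width: 0.0856
gripper_force: 0.0
```

Call:
play_rows --moves '[0, 0, 0, 0, 0, 0, 0, 0, 0, 0, 0, 0, 0, 0, 0.2, 0, 0, 0, 0, 0, 0, 0.2, 0, 0, 0, 0, 0, 0, 0.2, 0, 0, 0, 0, 0, 0, 0.2, 0, 0, 0, 0, 0, 0]' --force 40

```text
t: 3.43
tcp_pos: [0.4474, -0.1652, 0.012]
tool_rot: [179.5, 0.1, 90.0]
wrist_force: [4.7, 1.1, 7.5]
width: 0.0341
gripper_force: 3.3
```

```bash
python3 -c "
from h import *
c=cam('wrist','w2');c=cam('scene'); cv2.imwrite('pics/s2.png',cv2.resize(c['image'][230:430,220:460],None,fx=3,fy=3)); s=env.sense();print(s)"
```

```text
{'t': 3.5333, 'q': array([-2.44152974e+01, -1.15014334e+01,  1.06898630e+02,  7.42638207e-02,
        8.41233089e+01, -2.44225213e+01]), 'joint_vel': array([-0.10218872, -0.11998624, -0.10484621,  0.00174774,  0.0265123 ,
        0.01549448]), 'joint_efforts': array([-8.95138755e-01, -2.79302198e+01, -3.49664068e+01, -7.90712424e-01,
        1.31639656e+00,  3.19985222e-03]), 'tcp_pos': array([ 0.44735106, -0.16522077,  0.01202835]), 'tool_rot': array([1.79532844e+02, 1.30929595e-01, 8.99993955e+01]), 'wrist_force': array([4.69524318, 0.38174236, 6.75615975]), 'wrist_torque': array([ 0.08257616, -0.83749852,  0.0129496 ]), 'gripper_force': 3.3325678878463805, 'width': 0.03440980195324771}
```

View pics/w2.png

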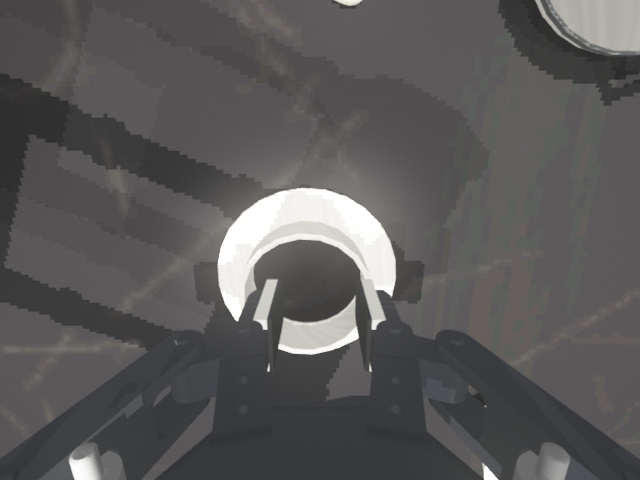

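View pics/s2.png

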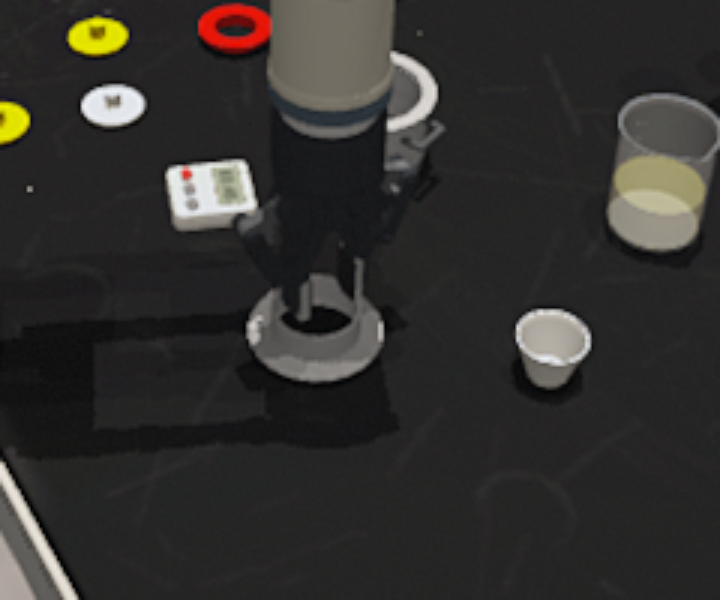

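The fingers closed to 34 mm without holding the collar. They seem to have passed over its top, so the open tips stand higher than I assumed. I'll raise the arm and measure where the tips are.

Call:
play_rows --moves '[0.2, 0, 0, -30, 0, 0, 0, 0.2, 0, 0, -60, 0, 0, 0, -0.5, 0, 0, -60, 0, 0, 0, -0.5, 0, 0, -60, 0, 0, 0, -0.5, 0, 0, -60, 0, 0, 0, -0.5, 0, 0, -60, 0, 0, 0]'

```text
t: 4.03
tcp_pos: [0.4436, -0.1641, 0.0676]
tool_rot: [-179.9, -0.0, 90.0]
wrist_force: [0.7, -0.0, 0.4]
width: 0.0643
gripper_force: 0.0
```

```bash
python3 -c "
from h import *
s=env.sense();print(s['tcp_pos'],s['width'],s['wrist_force'])
o=[]
for n in ['scene','side']:
    c=cam(n); p=s['tcp_pos']; u,v=map(int,proj(c,p)); print(n,u,v)
    k=c['image'].copy(); 
    for dz in (0,.01,.02,.03): 
        a=proj(c,p+[.06,0,dz]);b=proj(c,p+[.08,0,dz]); cv2.line(k,(int(a[0]),int(a[1])),(int(b[0]),int(b[1])),(0,255,0),1)
    o.append(cv2.resize(k[v-65:v+45,u-50:u+50],None,fx=4,fy=4,interpolation=2))
cv2.imwrite('pics/t3.png',np.hstack(o))
"
```

```text
[ 0.44356662 -0.16413722  0.06757679] 0.06433161846651335 [ 0.69964348 -0.01123918  0.4217769 ]
scene 326 318
side 378 195
```

View pics/t3.png

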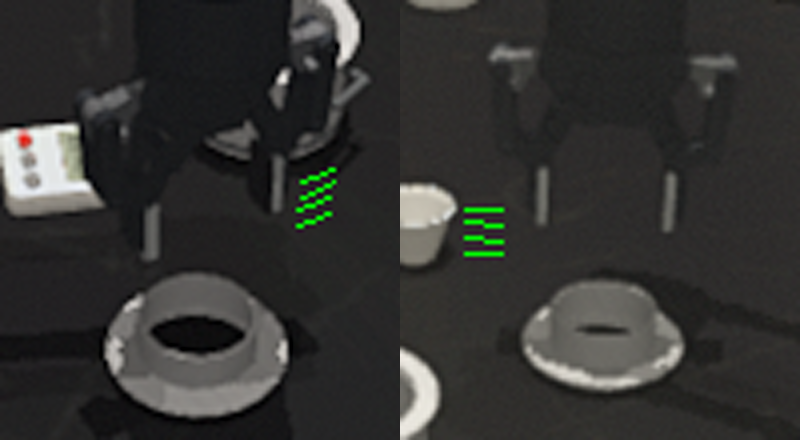

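The crop shows the ring level and unharmed. At 64 mm opening the tips are about 18–25 mm above the TCP, so I need to go lower.

```bash
python3 -c "
from h import *
c=cam('wrist')
w=find(c,(.444,-.164),.012,rad=110)
c=cam('side')
find(c,(.444,-.164),.012,rad=40)
go(.444,-.1635,.005,90)"
```

```text
px [315.4 240.2] xy [ 0.4409 -0.1625] diam mm [90.6 95.1]
px [378.3 213.7] xy [ 0.4414 -0.1695] diam mm [65.7 97.1]
from [ 0.4437 -0.1642  0.0677] [-1.7991e+02 -4.0000e-02  9.0000e+01] go [ 0.6  0.4 62.7] [-0.0016 -0.0007 -0.    ]
```

Call:
play_rows --moves '[-0.75, 1, -2.5, 0, 0, 0, 0, -0.75, 1, -2.5, 30, 0, 0, 0, -0.75, 1, -2.5, 50, 0, 0, 0, -0.75, 1, -2.5, 64, 0, 0, 0, -0.75, 1, -2.5, 64, 0, 0, 0, -0.4, 1, -2.5, 64, 0, 0, 0, -0.2, 1, -2.5, 64, 0, 0, 0, -0.2, 1, -2.5, 64, 0, 0, 0, -0.2, 1, -2.5, 64, 0, 0, 0]' --force 50

```text
t: 4.98
tcp_pos: [0.4423, -0.1637, 0.0058]
tool_rot: [179.9, 0.0, 90.0]
wrist_force: [0.5, -0.5, -1.9]
width: 0.0595
gripper_force: 54.0
```

Call:
play_rows --moves '[-0.2, 0, 0, -10, 0, 0, 0, -0.2, 0, 0, -30, 0, 0, 0, -0.2, 0, 0, -60, 0, 0, 0, -0.2, 0, 0, -100, 0, 0, 0, -0.2, 0, 0, -140, 0, 0, 0, -0.2, 0, 0, -140, 0, 0, 0, -0.2, 0, 0, -140, 0, 0, 0]'

```text
t: 5.57
tcp_pos: [0.4434, -0.1641, 0.1492]
tool_rot: [179.6, 0.2, 90.0]
wrist_force: [-0.8, -0.2, -2.2]
width: 0.0593
gripper_force: 54.4
```

```bash
python3 -c "
from h import *
s=env.sense();print(s['tcp_pos'],s['width'],s['wrist_force'],s['gripper_force'])
o=[]
for n in ['scene','side']:
    c=cam(n); p=s['tcp_pos']; u,v=map(int,proj(c,p)); print(n,u,v)
    o.append(cv2.resize(c['image'][v-55:v+55,u-50:u+50],None,fx=4,fy=4,interpolation=2))
cv2.imwrite('pics/t4.png',np.hstack(o))
c=cam('wrist','w4')
"
```

```text
[ 0.44335043 -0.16411701  0.14918001] 0.0593265688650084 [-0.80345282 -0.22301994 -2.22008289] 54.440493397414684
scene 327 288
side 380 163
```

View pics/t4.png

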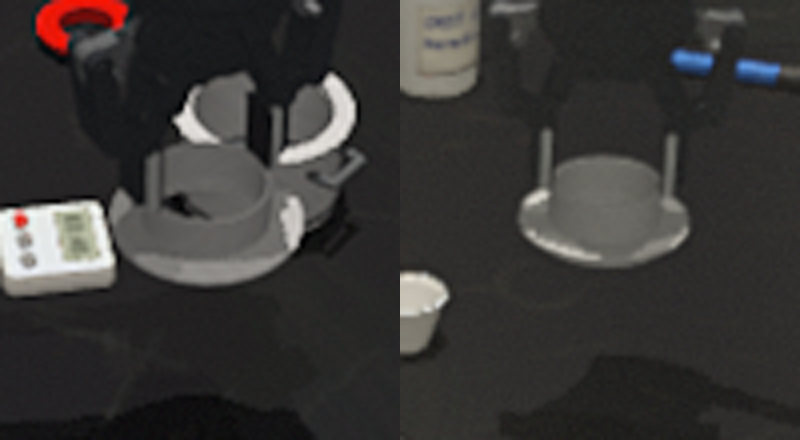

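Call:
play_rows --moves '[-0.2, 20, 40, -20, 0, 0, 0, -0.2, 40, 80, -50, 0, 0, 0, -0.2, 60, 120, -70, 0, 0, 0, -0.2, 64, 132, -70, 0, 0, 0, -0.2, 64, 132, -70, 0, 0, 0, -0.2, 64, 132, -70, 0, 0, 0]'

```text
t: 6.22
tcp_pos: [0.5742, -0.0984, 0.2116]
tool_rot: [-179.7, -0.1, 90.1]
wrist_force: [-0.3, -1.0, -2.2]
width: 0.0596
gripper_force: 54.8
```

```bash
python3 -c "
from h import *
s=env.sense();print(s['tcp_pos'],s['tool_rot'],s['width'],s['t'])
cam('wrist','w5')
"
```

```text
[ 0.57416572 -0.09836979  0.21157251] [-1.79707888e+02 -6.30902374e-02  9.01224975e+01] 0.05959799025059497 6.2167
```

View pics/w5.png

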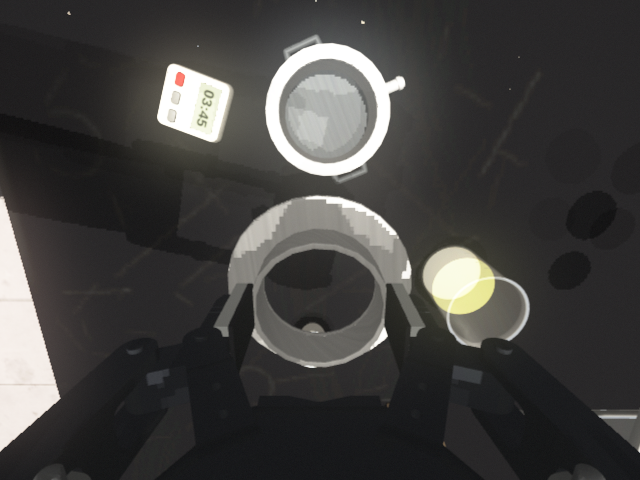

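The ring hangs level in the pads with its flange ellipse centred near (320,281). The bath rim is fully visible, centred near (328,109).

```bash
python3 -c "
from h import *
c=cam('wrist')
p=ray(c,328,109,.07);print(p)
m=(c['image'].max(2)>190).astype('uint8');k=np.zeros_like(m);cv2.circle(k,(328,109),72,1,-1);m&=k
m=cv2.morphologyEx(m,cv2.MORPH_OPEN,np.ones((9,9)))
ct,_=cv2.findContours(m,cv2.RETR_EXTERNAL,2);b=max(ct,key=cv2.contourArea);e=cv2.fitEllipse(cv2.convexHull(b));print(e)
w=ray(c,*e[0],.07);print('bath',w,np.array(e[1])*np.linalg.norm(w-c['eye'])/c['fx'])
s=env.sense()
z=s['tcp_pos'][2]-.0058+.012
r=find(c,ray(c,320,282,z),z,rad=100)
r2=ray(c,319.5,281.5,z);print(r2, 'tcp',s['tcp_pos'])
print('delta',w-r,w-r2)
"
```

```text
[ 0.57981007 -0.00801148  0.07      ]
((329.46490478515625, 107.78594207763672), (126.61961364746094, 132.92880249023438), 15.634783744812012)
bath [ 0.58105299 -0.00703464  0.07      ] [0.11555025 0.12130788]
px [319.7 281.1] xy [ 0.5736 -0.0986] diam mm [ 88.3 100.9]
[ 0.57348476 -0.0988484   0.21854816] tcp [ 0.57257401 -0.09943929  0.21234816]
delta [ 0.00746315  0.09160756 -0.14854816] [ 0.00756823  0.09181376 -0.14854816]
```

Call:
play_rows --moves '[-0.2, 40, 4, 0, 0, 0, 0, -0.2, 80, 7, 20, 0, 0, 0, -0.2, 91, 7, 50, 0, 0, 0, -0.2, 91, 7, 85, 0, 0, 0, -0.2, 91, 7, 110, 0, 0, 0, -0.2, 91, 7, 120, 0, 0, 0, -0.2, 91, 7, 120, 0, 0, 0, -0.2, 91, 7, 128, 0, 0, 0, -0.2, 91, 7, 134, 0, 0, 0, -0.2, 91, 7, 138, 0, 0, 0, -0.2, 91, 7, 138, 0, 0, 0]'

```text
t: 7.23
tcp_pos: [0.5808, -0.0087, 0.0768]
tool_rot: [180.0, 0.0, 90.0]
wrist_force: [-1.2, 0.4, -2.4]
width: 0.06
gripper_force: 54.8
```

Call:
play_rows --moves '[-0.2, 1, 0, 3, 0, 0, 0, -0.2, 1, 0, 6, 0, 0, 0, -0.2, 1, 0, 8, 0, 0, 0, -0.2, 1, 0, 8, 0, 0, 0]'

```text
t: 7.57
tcp_pos: [0.5805, -0.0073, 0.0681]
tool_rot: [-180.0, -0.0, 90.0]
wrist_force: [0.2, 0.1, -1.8]
width: 0.0594
gripper_force: 54.8
```

Call:
play_rows --moves '[-0.2, 0, 0, 1.5, 0, 0, 0, -0.2, 0, 0, 1.5, 0, 0, 0, -0.6, 0, 0, 1.5, 0, 0, 0, -0.85, 0, 0, 1.5, 0, 0, 0, -0.85, 0, 0, 1.5, 0, 0, 0, -0.85, 0, 0, -30, 0, 0, 0, -0.85, 0, 0, -70, 0, 0, 0, -0.85, 0, 0, -110, 0, 0, 0, -0.85, 0, 0, -140, 0, 0, 0, -0.85, 0, 0, -140, 0, 0, 0, -0.85, 0, 0, -140, 0, 0, 0]'

```text
t: 8.48
tcp_pos: [0.5819, -0.0074, 0.2121]
tool_rot: [179.7, 0.0, 90.0]
wrist_force: [-0.4, 0.7, -0.6]
width: 0.079
gripper_force: 0.0
```

```bash
python3 -c "
from h import *
s=env.sense();print(s['tcp_pos'],s['width'])
c=cam('wrist','w6')
f=find(c,(.581,-.007),.074,th=85,rad=95)
k=c['image'];k2=cam('side')['image'][190:290,250:380]
cv2.imwrite('pics/w6c.png',np.hstack([cv2.resize(k,(400,300)),cv2.resize(k2,(390,300))]))
go(.581,.298,.21,90)
"
```

```text
[ 0.58187534 -0.00744493  0.21205591] 0.07897978877233802
px [322.8 201.9] xy [0.5861 0.0032] diam mm [114.  125.2]
from [ 0.5804 -0.0074  0.2076] [-179.93   -0.     90.  ] go [305.4   0.6  -2.3] [-0.0012 -0.0001 -0.    ]
```

View pics/w6c.png

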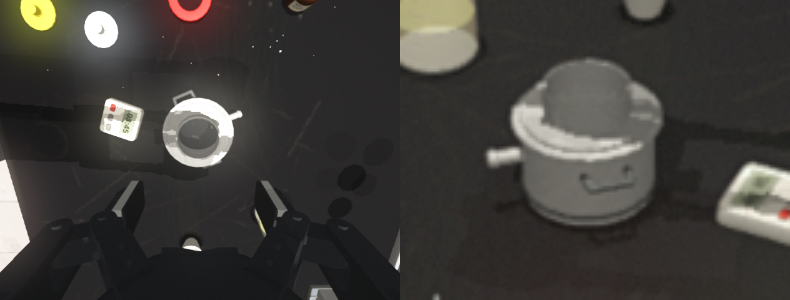

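The wide ring sits in the bath with its flange flat on the rim. Next is the narrow ring.

Call:
play_rows --moves '[-1, 40, 0, 0, 0, 0, 0, -1, 80, 0, 0, 0, 0, 0, -1, 120, 0, 0, 0, 0, 0, -1, 160, 0, 0, 0, 0, 0, -1, 200, 0, 0, 0, 0, 0, -1, 240, 0, 0, 0, 0, 0, -1, 280, 0, 0, 0, 0, 0, -1, 304, 0, 0, 0, 0, 0, -1, 304, 0, 0, 0, 0, 0, -1, 304, 0, 0, 0, 0, 0]'

```text
t: 9.42
tcp_pos: [0.5796, 0.2976, 0.2056]
tool_rot: [-179.8, 0.1, 90.1]
wrist_force: [-0.3, -0.6, -0.1]
width: 0.0855
gripper_force: 0.0
```

```bash
python3 -c "
from h import *
c=cam('wrist','w7')
f=find(c,(.581,.298),.011,th=110,rad=45)
go(f[0],f[1],.0,90)
hsv=cv2.cvtColor(c['image'],cv2.COLOR_BGR2HSV);u,v=map(int,proj(c,f));print(u,v,hsv[v-8:v+30:4,u])
"
```

```text
px [323.8 192. ] xy [0.5838 0.3067] diam mm [83.4 85.6]
from [0.5801 0.2964 0.2063] [-1.7982e+02  1.2000e-01  9.0040e+01] go [ 10.7   4.4 206.3] [-0.0032  0.0021  0.0008]
323 192 [[  0   1 255]
 [ 60   5 113]
 [ 45  10 100]
 [ 40   8  98]
 [ 15  10  98]
 [ 18  13 101]
 [ 13  17 105]
 [ 15  20 103]
 [ 10  24  97]
 [ 20   3 253]]
```

```bash
python3 -c "
from h import *
c=cam('wrist')
for t in (160,190,220): f=find(c,(.581,.298),.011,th=t,rad=45)
go(f[0],f[1],.0,90)
"
```

```text
px [320.1 200. ] xy [0.5804 0.2965] diam mm [65.5 66.6]
px [320.1 200. ] xy [0.5805 0.2965] diam mm [65.  66.3]
px [320.1 200.2] xy [0.5804 0.2964] diam mm [64.2 66. ]
from [0.5804 0.2956 0.2071] [-1.7987e+02  1.0000e-01  8.9970e+01] go [  1.1   0.5 207.1] [-0.0022  0.0017 -0.0005]
```

Call:
play_rows --moves '[-0.75, 1, 0.5, 40, 0, 0, 0, -0.75, 1, 0.5, 80, 0, 0, 0, -0.75, 1, 0.5, 120, 0, 0, 0, -0.75, 1, 0.5, 160, 0, 0, 0, -0.75, 1, 0.5, 185, 0, 0, 0, -0.75, 1, 0.5, 200, 0, 0, 0, -0.75, 1, 0.5, 207, 0, 0, 0, -0.75, 1, 0.5, 210, 0, 0, 0, -0.75, 1, 0.5, 213, 0, 0, 0, -0.75, 1, 0.5, 213, 0, 0, 0]'

```text
t: 10.35
tcp_pos: [0.582, 0.2974, -0.0031]
tool_rot: [179.9, -0.0, 90.0]
wrist_force: [0.0, 0.4, 0.9]
width: 0.0747
gripper_force: 0.0
```

Call:
play_rows --moves '[-0.75, 0, 0, 2, 0, 0, 0, -0.75, 0, 0, 4, 0, 0, 0, -0.75, 0, 0, 4, 0, 0, 0]'

```text
t: 10.6
tcp_pos: [0.5815, 0.2978, -0.0077]
tool_rot: [179.9, -0.0, 90.0]
wrist_force: [0.1, 0.3, 0.1]
width: 0.0752
gripper_force: 0.0
```

Call:
play_rows --moves '[-0.75, 0, -1, 2, 0, 0, 0, -0.75, 0, -1, 2, 0, 0, 0, -0.4, 0, -1, 2, 0, 0, 0, -0.3, 0, -1, 2, 0, 0, 0, -0.3, 0, -1, 2, 0, 0, 0, -0.3, 0, -1, 2, 0, 0, 0]' --force 40

```text
t: 11.1
tcp_pos: [0.5802, 0.2977, -0.0102]
tool_rot: [180.0, -0.0, 90.0]
wrist_force: [1.1, 0.5, 0.5]
width: 0.0555
gripper_force: 0.0
```

```bash
python3 -c "
from h import *
s=env.sense();o=[]
for n in ['side','scene']:
    c=cam(n);u,v=map(int,proj(c,s['tcp_pos']))
    o.append(cv2.resize(c['image'][v-50:v+40,u-50:u+50],(330,300),interpolation=2))
c=cam('wrist');f=find(c,(.5805,.2975),.011,th=200,rad=110)
o=np.hstack([np.vstack(o),cv2.resize(c['image'],(470,352))[:600]]) if 0 else np.vstack([np.hstack(o),cv2.resize(c['image'][130:430,120:520],(660,300))])
cv2.imwrite('pics/t8.png',o);print(s['wrist_force'],s['width'])
"
```

```text
px [360.5 256.7] xy [0.5991 0.3172] diam mm [ 6.5 28.8]
[1.09422956 0.54621843 0.51325263] 0.055451421582112116
```

View pics/t8.png

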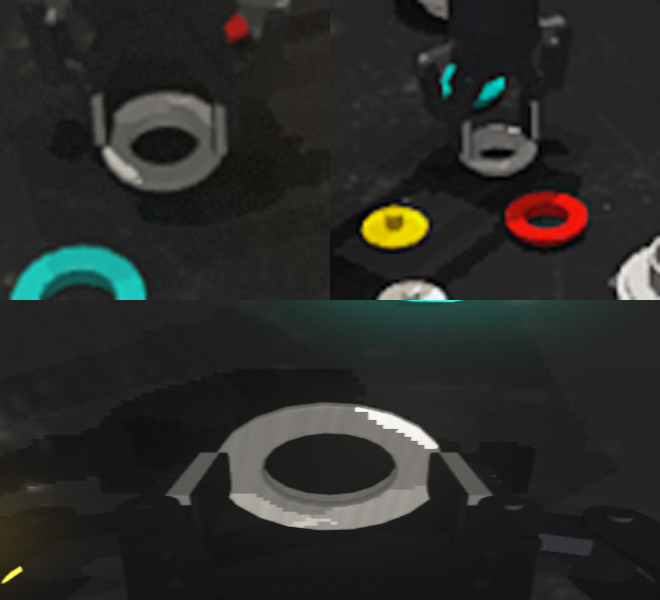

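The pads stand beside the flange but don't squeeze it yet. I'll close further.

Call:
play_rows --moves '[-0.1, 0, 0, 0, 0, 0, 0, -0.1, 0, 0, 0, 0, 0, 0, -0.1, 0, 0, 0, 0, 0, 0]'

```text
t: 11.5
tcp_pos: [0.5808, 0.2979, -0.0092]
tool_rot: [179.9, -0.0, 90.0]
wrist_force: [0.3, 0.5, 5.0]
width: 0.0469
gripper_force: 2.6
```

The fingers are riding on top of the flange, with an upward force of 5 N. The tips sit about 23 mm above the TCP, so I'll open and go lower, watching the force.

Call:
play_rows --moves '[-0.1, 0, 0, -6, 0, 0, 0, -0.7, 0, 0, -6, 0, 0, 0, -0.7, 0, 0, -6, 0, 0, 0, -0.7, 0, 0, -6, 0, 0, 0, -0.7, 0, 0, 0, 0, 0, 0, -0.7, 0, 0, 5, 0, 0, 0, -0.7, 0, 0, 9, 0, 0, 0, -0.7, 0, 0, 11, 0, 0, 0, -0.7, 0, 0, 11, 0, 0, 0]'

```text
t: 12.25
tcp_pos: [0.5794, 0.2973, -0.0228]
tool_rot: [-179.9, 0.0, 90.0]
wrist_force: [0.5, -0.4, 0.6]
width: 0.0722
gripper_force: 0.0
```

Call:
play_rows --moves '[-0.55, 1, 1, 0, 0, 0, 0, -0.55, 1, 1, 0, 0, 0, 0, -0.4, 1, 1, 0, 0, 0, 0, -0.4, 1, 1, 0, 0, 0, 0, -0.35, 1, 1, 0, 0, 0, 0, -0.35, 1, 1, 0, 0, 0, 0]'

```text
t: 12.75
tcp_pos: [0.5813, 0.2988, -0.0211]
tool_rot: [180.0, -0.0, 90.0]
wrist_force: [-0.3, 0.7, -0.6]
width: 0.0638
gripper_force: 44.0
```

Call:
play_rows --moves '[-0.35, 0, 0, -10, 0, 0, 0, -0.35, 0, 0, -30, 0, 0, 0, -0.35, 0, 0, -70, 0, 0, 0, -0.35, 0, 0, -110, 0, 0, 0, -0.35, 0, 0, -150, 0, 0, 0, -0.35, 0, 0, -180, 0, 0, 0, -0.35, 0, 0, -180, 0, 0, 0, -0.35, 0, 0, -180, 0, 0, 0]'

```text
t: 13.42
tcp_pos: [0.5824, 0.2992, 0.1629]
tool_rot: [179.7, -0.2, 90.0]
wrist_force: [-0.3, 0.3, -2.3]
width: 0.0636
gripper_force: 44.5
```

```bash
python3 -c "
from h import *
s=env.sense();c=cam('wrist','w9')
p=s['tcp_pos'];print(p,s['tool_rot'],s['width'],s['wrist_force'],s['gripper_force'])
for t in (120,150,190): f=find(c,p,p[2]+.0211+.011,th=t,rad=85);print(f-p)
go(.581,-.10,.16,90);go(.581,-.007,.09,90)
"
```

```text
[0.58236178 0.29915259 0.16294099] [ 1.79650644e+02 -1.52951761e-01  9.00005648e+01] 0.06362255515132795 [-0.30582133  0.30047418 -2.25626496] 44.486206881701946
px [314.5 305.9] xy [0.5803 0.2997] diam mm [61.6 72.8]
[-0.00205059  0.00050774  0.0321    ]
px [319.1 308.3] xy [0.5823 0.2985] diam mm [61.1 67.4]
[-4.91935399e-05 -6.77826363e-04  3.21000000e-02]
px [319.1 308.5] xy [0.5824 0.2984] diam mm [60.8 66.9]
[-9.97849102e-06 -7.96546538e-04  3.21000000e-02]
from [0.5814 0.2987 0.1597] [ 1.7991e+02 -4.0000e-02  9.0000e+01] go [-398.7   -0.4   -0.6] [ 0.0015 -0.0006 -0.    ]
from [0.5814 0.2987 0.1597] [ 1.7991e+02 -4.0000e-02  9.0000e+01] go [-305.7   -0.5   69.5] [ 0.0015 -0.0006 -0.    ]
```

Call:
play_rows --moves '[-0.35, -40, 0, 0, 0, 0, 0, -0.35, -80, 0, 0, 0, 0, 0, -0.35, -120, 0, 0, 0, 0, 0, -0.35, -160, 0, 0, 0, 0, 0, -0.35, -200, 0, 0, 0, 0, 0, -0.35, -240, 0, 0, 0, 0, 0, -0.35, -280, 0, 0, 0, 0, 0, -0.35, -305, 0, 0, 0, 0, 0, -0.35, -305, 0, 0, 0, 0, 0, -0.35, -305, 0, 30, 0, 0, 0, -0.35, -305, 0, 60, 0, 0, 0, -0.35, -305, 0, 60, 0, 0, 0]'

```text
t: 14.47
tcp_pos: [0.5765, -0.0058, 0.0892]
tool_rot: [-179.2, -0.1, 90.0]
wrist_force: [-0.9, -0.2, -2.7]
width: 0.0634
gripper_force: 44.7
```

```bash
python3 -c "
from h import *
s=env.sense();o=[];print(s['tcp_pos'],s['wrist_force'],s['width'])
for n in ['side','scene']:
    c=cam(n);u,v=map(int,proj(c,[.581,-.007,.1]))
    o.append(cv2.resize(c['image'][v-40:v+40,u-40:u+40],(380,380),interpolation=2))
cv2.imwrite('pics/t10.png',np.hstack(o))
"
```

```text
[ 0.57649107 -0.00583088  0.08920144] [-0.87020162 -0.22424565 -2.74369309] 0.06342456946931062
```

View pics/t10.png

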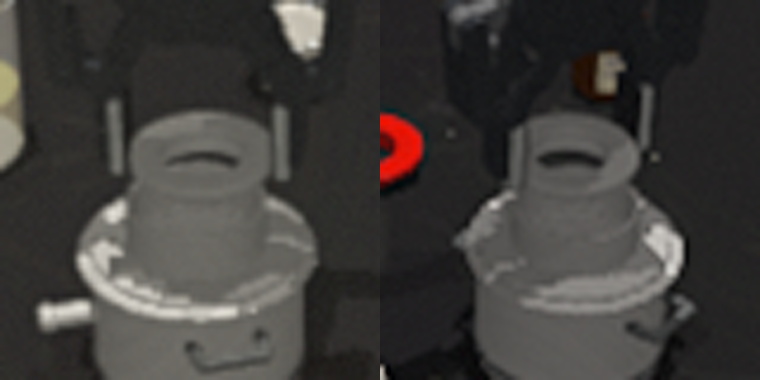

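The narrow ring hangs level right over the collar in both views, and the bath and wide ring look level.

```bash
python3 -c "
from h import *
go(.581,-.007,.0675,90)
"
```

```text
from [ 0.5793 -0.0058  0.0959] [-1.7964e+02 -3.0000e-02  9.0020e+01] go [-1.2  1.9 28.4] [-0.0063 -0.0006  0.0004]
```

Call:
play_rows --moves '[-0.35, -1, 0.5, 5, 0, 0, 0, -0.35, -1, 0.5, 12, 0, 0, 0, -0.35, -1, 0.5, 18, 0, 0, 0, -0.35, -1, 0.5, 20, 0, 0, 0, -0.35, -1, 0.5, 20, 0, 0, 0, -0.35, -1, 0.5, 20, 0, 0, 0]'

```text
t: 15.07
tcp_pos: [0.5817, -0.0073, 0.0788]
tool_rot: [180.0, 0.0, 90.0]
wrist_force: [-0.1, 0.0, -0.5]
width: 0.0634
gripper_force: 44.8
```

Call:
play_rows --moves '[-0.35, 0, 0, 4, 0, 0, 0, -0.35, 0, 0, 7, 0, 0, 0, -0.35, 0, 0, 10, 0, 0, 0, -0.35, 0, 0, 10, 0, 0, 0, -0.35, 0, 0, 10, 0, 0, 0]'

```text
t: 15.48
tcp_pos: [0.5814, -0.0074, 0.0682]
tool_rot: [-180.0, -0.0, 90.0]
wrist_force: [-0.6, -0.3, -1.8]
width: 0.0635
gripper_force: 44.8
```

Call:
play_rows --moves '[-0.35, 0, 0, 1.5, 0, 0, 0, -0.35, 0, 0, 1.5, 0, 0, 0, -0.6, 0, 0, 1.5, 0, 0, 0, -0.9, 0, 0, 1.5, 0, 0, 0, -0.9, 0, 0, 1.5, 0, 0, 0, -0.9, 0, 0, -30, 0, 0, 0, -0.9, 0, 0, -70, 0, 0, 0, -0.9, 0, 0, -110, 0, 0, 0, -0.9, 0, 0, -140, 0, 0, 0, -0.9, 0, 0, -140, 0, 0, 0, -0.9, 0, 0, -140, 0, 0, 0]'

```text
t: 16.4
tcp_pos: [0.5829, -0.0074, 0.2121]
tool_rot: [179.6, 0.0, 90.0]
wrist_force: [-0.7, 0.2, -0.4]
width: 0.0813
gripper_force: 0.0
```

```bash
python3 -c "
from h import *
c=cam('wrist','w11');s=env.sense()
u,v=map(int,proj(c,[.581,-.007,.102]));print(u,v)
g=cv2.GaussianBlur(c['image'].max(2),(3,3),0)
# hole: dark disc
k=g[v-60:v+60,u-60:u+60]
for t in (60,90,110,130):
    m=(k<t).astype('uint8');ct,_=cv2.findContours(m,cv2.RETR_EXTERNAL,2)
    for b in ct:
        if cv2.contourArea(b)>400 and cv2.boundingRect(b)[0]>2 and cv2.boundingRect(b)[1]>2:
            e=cv2.fitEllipse(b);print(t,np.array(e[0])+[u-60,v-60],e[1],ray(c,e[0][0]+u-60,e[0][1]+v-60,.1))
o=[cv2.resize(c['image'][v-70:v+70,u-70:u+70],(260,260))]
for n in ['side','scene']:
    d=cam(n);a,b=map(int,proj(d,[.581,-.007,.09]))
    o.append(cv2.resize(d['image'][b-40:b+40,a-40:a+40],(260,260),interpolation=2))
cv2.imwrite('pics/t11.png',np.hstack(o))
go(.567,-.273,.21,90)
"
```

```text
316 220
90 [312.54621124 225.51902008] (22.37653350830078, 45.64029312133789) [ 0.57799126 -0.01177938  0.1       ]
110 [316.17530441 221.3366127 ] (37.06613540649414, 43.48349380493164) [ 0.58110134 -0.00807376  0.1       ]
130 [316.00806427 221.6812439 ] (40.20803451538086, 44.227962493896484) [ 0.58095827 -0.00837812  0.1       ]
from [ 0.5811 -0.0073  0.2068] [-1.7984e+02 -1.0000e-02  9.0000e+01] go [-265.7  -14.1   -3.2] [-0.0027 -0.0002  0.    ]
```

View pics/t11.png

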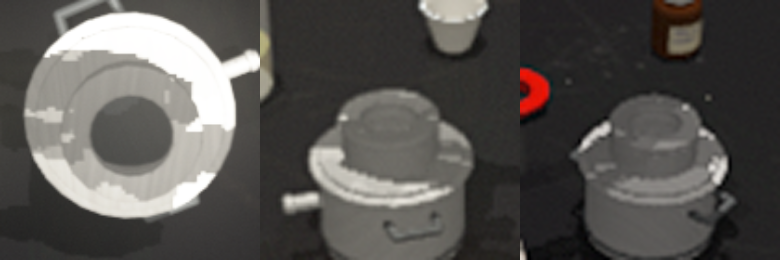

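The narrow ring sits flat and concentric on the collar in all three views, its hole centred near (316,221) in the wrist image. Next is the crucible.

```bash
python3 -c "
from h import *
c=cam('side');print(ray(c,262,204,0),ray(c,259,175,.098))"
```

```text
[ 0.73551962 -0.20501952  0.        ] [ 0.73017088 -0.17867395  0.098     ]
```

Call:
play_rows --moves '[-1, -40, -2, 0, 0, 0, 0, -1, -80, -4, 0, 0, 0, 0, -1, -120, -6, 0, 0, 0, 0, -1, -160, -8, 0, 0, 0, 0, -1, -200, -10, 0, 0, 0, 0, -1, -240, -12, 0, 0, 0, 0, -1, -266, -14, 0, 0, 0, 0, -1, -266, -14, 0, 0, 0, 0, -1, -266, -14, 0, 0, 0, 0, -1, -266, -14, 0, 0, 0, 0]'

```text
t: 17.43
tcp_pos: [0.5674, -0.2727, 0.2073]
tool_rot: [-179.9, -0.1, 90.0]
wrist_force: [0.5, 0.0, 0.3]
width: 0.0854
gripper_force: 0.0
```

```bash
python3 -c "
from h import *
c=cam('wrist','w12')
for t in (130,160,190): f=find(c,(.567,-.273),.036,th=t,rad=50)
go(f[0],f[1],.001,90)
"
```

```text
px [317.1 205.8] xy [ 0.5649 -0.2729] diam mm [49.7 51. ]
px [317.1 206. ] xy [ 0.5649 -0.273 ] diam mm [49.3 50.6]
px [317.7 208.8] xy [ 0.5656 -0.276 ] diam mm [41.8 50.8]
from [ 0.5677 -0.2722  0.2078] [-1.7993e+02 -7.0000e-02  9.0060e+01] go [ -4.   -1.9 206.8] [-0.0012 -0.0012  0.0011]
```

Call:
play_rows --moves '[-0.6, -0.7, -2.7, 40, 0, 0, 0, -0.6, -0.7, -2.7, 80, 0, 0, 0, -0.6, -0.7, -2.7, 120, 0, 0, 0, -0.6, -0.7, -2.7, 160, 0, 0, 0, -0.6, -0.7, -2.7, 185, 0, 0, 0, -0.6, -0.7, -2.7, 200, 0, 0, 0, -0.6, -0.7, -2.7, 206, 0, 0, 0, -0.6, -0.7, -2.7, 206, 0, 0, 0, -0.3, -0.7, -2.7, 206, 0, 0, 0, -0.1, -0.7, -2.7, 206, 0, 0, 0, 0, -0.7, -2.7, 206, 0, 0, 0, 0, -0.7, -2.7, 206, 0, 0, 0]' --force 30

```text
t: 18.48
tcp_pos: [0.5663, -0.2745, 0.0053]
tool_rot: [179.8, 0.1, 90.0]
wrist_force: [-0.5, 1.2, 5.6]
width: 0.047
gripper_force: 30.9
```

Call:
play_rows --moves '[0.05, 0, 0, -3, 0, 0, 0, 0.05, 0, 0, -10, 0, 0, 0, 0.05, 0, 0, -30, 0, 0, 0, 0.05, 0, 0, -65, 0, 0, 0, 0.05, 0, 0, -105, 0, 0, 0, 0.05, 0, 0, -145, 0, 0, 0, 0.05, 0, 0, -180, 0, 0, 0, 0.05, 0, 0, -180, 0, 0, 0, 0.05, 0, 0, -180, 0, 0, 0]'

```text
t: 19.23
tcp_pos: [0.5661, -0.2749, 0.1871]
tool_rot: [179.7, 0.2, 90.0]
wrist_force: [0.6, -0.1, 0.3]
width: 0.0469
gripper_force: 31.0
```

```bash
python3 -c "
from h import *
s=env.sense();c=cam('wrist','w13');p=s['tcp_pos'];print(p,s['width'],s['gripper_force'],s['wrist_force'])
for t in (130,160,190): f=find(c,p,p[2]+.033,th=t,rad=75);print(f-p)
o=[cv2.resize(c['image'][200:440,200:440],(260,260))]
for n in ['side','scene']:
    d=cam(n);a,b=map(int,proj(d,p+[0,0,.01]))
    o.append(cv2.resize(d['image'][b-30:b+30,a-30:a+30],(260,260),interpolation=2))
cv2.imwrite('pics/t13.png',np.hstack(o))
go(.581,-.0075,.18,90)
"
```

```text
[ 0.56609514 -0.27485621  0.1870511 ] 0.04687414452779367 31.014086179202422 [ 0.58729557 -0.13966303  0.28538753]
px [318.9 302. ] xy [ 0.566  -0.2717] diam mm [46.1 49.6]
[-0.00014151  0.00316305  0.033     ]
px [318.9 302.1] xy [ 0.566  -0.2717] diam mm [46.1 49.4]
[-0.00014061  0.00311276  0.033     ]
px [318.8 302.6] xy [ 0.5659 -0.272 ] diam mm [45.1 49.5]
[-0.00015214  0.00285931  0.033     ]
from [ 0.5643 -0.2738  0.1807] [-1.7984e+02 -8.0000e-02  9.0000e+01] go [266.3  16.7   1.1] [-0.0028 -0.0015 -0.0001]
```

View pics/t13.png

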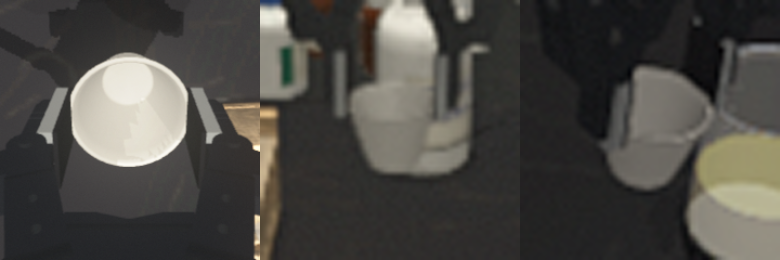

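The crucible is held and nearly upright. The wrist view hints at a small lean, so I'll work out the upright direction to compare.

```bash
python3 -c "
from h import *
p=env.sense()['tcp_pos'];c=cam('scene');a,b=map(int,proj(c,p+[0,0,.01]))
f=lambda q:(np.array(proj(c,q))-[a-30,b-30])*260/60+[520,0]
print(f(p+[0,.003,.033]),f(p+[0,.003,-.004]), 'foot -y 4mm',f(p+[0,-.001,-.004]))
m=(c['image'].min(2)>110).astype('uint8');k=c['image'][b-30:b+30,a-30:a+30]
w=cam('wrist');print(proj(w,p+[0,.003,.033]),proj(w,p+[0,.003,-.001]),proj(w,p+[0,-.001,-.001]))
g=w['image'].max(2)[240:330,290:350];print(np.array2string(g[::3,::6]))
"
```

```text
[652.28513438  86.35581176] [642.01274734 152.28039753] foot -y 4mm [647.69750874 157.45956257]
(np.float64(318.703852948621), np.float64(302.54537361788067)) (np.float64(319.07542482514884), np.float64(270.7535467732195)) (np.float64(319.0710958206135), np.float64(277.6619893624065))
[[ 50  50  51  53  55  52  56  55  54  54]
 [ 51  50  51  53  57  55  58  54  55  55]
 [ 53  53  51  54  57  56  57  57  58  65]
 [ 54  54  55  76 162 169 103  57  58  77]
 [ 53  54  90 167 192 191 194 133  61  79]
 [ 54  54 221 237 234 233 235 238 181  79]
 [ 56 235 230 213 229 229 227 205 232 231]
 [234 220 228 229 230 231 231 231 183 225]
 [219 183 230 230 231 232 232 232 210 179]
 [178 214 231 231 231 232 233 233 231 187]
 [184 229 232 232 233 233 232 232 232 192]
 [190 231 231 231 233 233 233 234 234 198]
 [192 231 233 233 234 234 234 234 235 201]
 [196 230 233 233 234 235 235 235 235 203]
 [200 227 233 234 234 235 235 235 233 206]
 [200 212 233 234 235 236 235 235 226 206]
 [203 208 233 234 236 236 236 235 213 208]
 [204 208 226 236 236 236 236 231 213 208]
 [205 209 213 231 237 238 232 217 213 210]
 [205 210 214 217 221 223 218 217 216 210]
 [205 211 212 217 217 219 219 223 223 211]
 [207 211 213 215 218 219 217 227 223 210]
 [207 210 214 217 218 219 217 227 226 218]
 [208 211 213 216 217 219 219 222 225 221]
 [208 212 214 216 217 217 219 226 225 221]
 [208 212 212 217 217 219 218 227 224 221]
 [209 211 213 215 216 219 220 226 225 222]
 [209 211 213 215 218 217 224 227 225 222]
 [209 210 214 214 217 217 219 226 224 223]
 [208 212 214 215 216 216 217 225 225 221]]
```

Call:
play_rows --moves '[0.05, 40, 3, 0, 0, 0, 0, 0.05, 80, 6, 0, 0, 0.03, 0, 0.05, 120, 9, 0, 0, 0.06, 0, 0.05, 160, 12, 0, 0, 0.09, 0, 0.05, 200, 14, 0, 0, 0.11, 0, 0.05, 240, 16, 0, 0, 0.11, 0, 0.05, 266, 17, 0, 0, 0.11, 0, 0.05, 266, 17, 0, 0, 0.11, 0, 0.05, 266, 17, 30, 0, 0.11, 0, 0.05, 266, 17, 55, 0, 0.11, 0, 0.05, 266, 17, 65, 0, 0.11, 0, 0.05, 266, 17, 65, 0, 0.11, 0]'

```text
t: 20.48
tcp_pos: [0.5796, -0.0082, 0.1129]
tool_rot: [-179.5, -6.3, 89.9]
wrist_force: [0.3, 0.4, -0.8]
width: 0.0469
gripper_force: 31.1
```

Call:
play_rows --moves '[0.05, 0, 0, 0, 0, 0, 0, 0.05, 0, 0, 0, 0, 0, 0, 0.05, 0, 0, 0, 0, 0, 0]'

```text
t: 20.73
tcp_pos: [0.5829, -0.0085, 0.1198]
tool_rot: [179.8, -6.3, 90.0]
wrist_force: [0.9, -0.3, -0.8]
width: 0.0468
gripper_force: 31.1
```

```bash
python3 -c "
from h import *
s=env.sense();w=cam('wrist','w14');p=s['tcp_pos'];print(p,s['tool_rot'],s['wrist_force'])
f=find(w,p,p[2]+.033,th=190,rad=75);print(f-p)
print(proj(w,[.581,-.008,.102]))
o=[cv2.resize(w['image'][180:440,190:450],(300,300))]
for n in ['side','scene']:
    d=cam(n);a,b=map(int,proj(d,p))
    o.append(d['image'][b-30:b+30,a-30:a+30])
cv2.imwrite('pics/t14.png',np.hstack([o[0]]+[cv2.resize(q,(300,300),interpolation=2) for q in o[1:]])[:,:800])
g=w['image'].max(2)[240:330,290:350];print(g[::4,30],g[::4,5])
go(.581,-.007,.12,90)
"
```

```text
[ 0.58289623 -0.00847146  0.11978911] [179.82453917  -6.27878031  89.99382024] [ 0.86922092 -0.3399464  -0.82684511]
px [318.5 258.1] xy [0.5827 0.0105] diam mm [27.1 49.4]
[-0.0001883   0.01898563  0.033     ]
(np.float64(315.59921139706717), np.float64(265.5821508529446))
[ 93  91 102 185 243 249 152 152 152 153 152 151 151 151 141 130 127 128
 127 127 125 126 122] [224 102  88  85  88 252 136 128 142 143 139 127 124 124 126 123 121 120
 122 119 122 120 121]
from [ 0.5826 -0.0083  0.1191] [179.87  -6.28  90.  ] go [ 1.4 -1.6 -0.8] [ 2.200e-03 -1.097e-01 -1.000e-04]
```

```bash
python3 -c "
from h import *
s=env.sense();w=cam('wrist');p=s['tcp_pos'];print(p)
print(proj(w,p+[0,0,.033]),proj(w,p+[0,0,-.001]))
g=w['image'].max(2)
print(g[230:370:3,318]); print(g[300,230:410:5])
hole=[.581,-.008,.102];print(proj(w,hole))
"
```

```text
[ 0.58257727 -0.00827177  0.11909437]
(np.float64(318.9156932763673), np.float64(300.3049593250352)) (np.float64(318.8908168773485), np.float64(275.48576294618175))
[244 242 210  92  91  91 102 118 253 233 238 152 152 153 152 152 151 152
 152 151 151 153 142 130 128 128 128 127 127 126 124 124 123 123 122 122
 122 122 123 126 133 107  28  27  26  27  25]
[ 40  34  35  82  80  71  38  81 114 111 115 117 120 125 124 126 128 128
 130 132 128 127 126 124 121 119 116 115 117  42  44 103 103  69  38  36]
(np.float64(316.1693385669081), np.float64(266.2586597618708))
```

Call:
play_rows --moves '[0.05, 2, -1.5, 0, 0, 0, 0, 0.05, 1.5, -1.5, 5, 0, 0, 0, 0.05, 1, -1.5, 10, 0, 0, 0, 0.05, 0.4, -1.5, 15, 0, 0, 0, 0.05, 0, -1.5, 20, 0, 0, 0, 0.05, 0, -1.5, 20, 0, 0, 0]'

```text
t: 21.43
tcp_pos: [0.5797, -0.0059, 0.0959]
tool_rot: [-179.9, -6.3, 90.0]
wrist_force: [0.1, -0.4, -1.4]
width: 0.0471
gripper_force: 31.1
```

Call:
play_rows --moves '[0.05, -0.3, 0, 3, 0, 0, 0, 0.05, -0.5, 0, 5, 0, 0, 0, 0.05, -0.5, 0, 5, 0, 0, 0]'

```text
t: 21.68
tcp_pos: [0.5804, -0.0059, 0.0924]
tool_rot: [-180.0, -6.3, 90.0]
wrist_force: [-0.0, -0.3, -1.2]
width: 0.0467
gripper_force: 31.1
```

Call:
play_rows --moves '[0.05, -0.2, 0, 2, 0, 0, 0, 0.05, -0.4, 0, 4, 0, 0, 0, 0.05, -0.4, 0, 4, 0, 0, 0]'

```text
t: 21.93
tcp_pos: [0.5808, -0.0059, 0.0888]
tool_rot: [179.9, -6.3, 90.0]
wrist_force: [0.1, -0.7, 0.2]
width: 0.047
gripper_force: 31.1
```

Call:
play_rows --moves '[0.05, -0.2, 0, 2, 0, 0, 0, 0.05, -0.2, 0, 2, 0, 0, 0, 0.05, -0.2, 0, 2, 0, 0, 0]'

```text
t: 22.18
tcp_pos: [0.581, -0.0059, 0.0881]
tool_rot: [179.9, -6.3, 90.0]
wrist_force: [0.1, -1.1, 4.4]
width: 0.0467
gripper_force: 31.4
```

Call:
play_rows --moves '[-0.15, 0, 0, 0, 0, 0, 0, -0.4, 0, 0, 0, 0, 0, 0, -0.7, 0, 0, 0, 0, 0, 0, -0.7, 0, 0, 0, 0, 0, 0, -0.7, 3, 0, -30, 0, 0, 0, -0.7, 7, 0, -65, 0, 0, 0, -0.7, 11, 0, -100, 0, -0.06, 0, -0.7, 13, 0, -122, 0, -0.11, 0, -0.7, 13, 0, -122, 0, -0.11, 0, -0.7, 13, 0, -122, 0, -0.11, 0, -0.7, 13, 0, -122, 0, -0.11, 0]'

```text
t: 23.1
tcp_pos: [0.5801, -0.006, 0.208]
tool_rot: [-179.9, -0.0, 90.0]
wrist_force: [-0.1, 0.6, -0.5]
width: 0.0722
gripper_force: 0.0
```

```bash
python3 -c "
from h import *
s=env.sense();w=cam('wrist','w15');p=s['tcp_pos'];print(p,s['tool_rot'],s['t'])
q=[.581,-.008]
print('exp rim',proj(w,q+[.123]),'floor',proj(w,q+[.089]),'narrow',proj(w,q+[.102]))
for t in (130,160,190,220): f=find(w,q,.123,th=t,rad=50)
u,v=map(int,proj(w,q+[.123]))
g=w['image'].max(2);print(v-80,g[v-80:v+81:4,u]);print(u-80,g[v,u-80:u+81:4])
for n in ['side','scene']:
    d=cam(n);
    for t in (110,140,170): find(d,q,.123,th=t,rad=18)
    print(proj(d,q+[.123]),proj(d,q+[.102]))
go(.430,.1435,.21,90)
"
```

```text
[ 0.58009934 -0.00595729  0.20799148] [-1.79886389e+02 -4.17619520e-02  9.00280971e+01] 23.1
exp rim (np.float64(320.43459224919286), np.float64(232.49130187301674)) floor (np.float64(320.4120739927842), np.float64(220.94174132933844)) narrow (np.float64(320.4200657397097), np.float64(225.04068945794194))
px [320.2 227.5] xy [ 0.5808 -0.0039] diam mm [68.8 77.6]
px [323.4 230.8] xy [ 0.5833 -0.0066] diam mm [62.3 77.6]
px [317.7 243.4] xy [ 0.5789 -0.0169] diam mm [40.2 72.7]
px [318.9 245.2] xy [ 0.5798 -0.0184] diam mm [36.4 71.5]
152 [ 74  76 254 255 255 255 254 160 153 161 161 163 160 183 189 190 228 229
 231 232 201 191 190 190 188 187 194 226 228 227  54  50  49  47  54  56
  53  52  52  49  50]
240 [ 71  68  67  66  60  66  66 147 148 183 182 148 162 156 156 174 185 187
 190 195 201 191 190 186 181 175 172 178 206 191 192 191 193 186  77  75
  74  71  72  67  64]
px [309.9 212.1] xy [0.5826 0.0105] diam mm [39.7 55.2]
px [311.8 207.9] xy [ 0.5807 -0.0061] diam mm [21.6 35.9]Traceback (most recent call last):
  File "<string>", line 11, in <module>
    for t in (110,140,170): find(d,q,.123,th=t,rad=18)
                            ~~~~^^^^^^^^^^^^^^^^^^^^^^
  File "h.py", line 28, in find
    b=max(ct,key=lambda q:cv2.contourArea(cv2.convexHull(q)))
ValueError: max() iterable argument is empty
```

```bash
python3 -c "
from h import *
w=cam('wrist');g=w['image'].max(2);im=w['image'].astype(int)
print(g[192:276,320]);print('B-R',(im[192:276:3,320,0]-im[192:276:3,320,2]))
print(g[232,276:366]);
m=((g>222)&(g<240)).astype('uint8')[205:245,300:342]
n,l,s,c=cv2.connectedComponentsWithStats(m,connectivity=4);i=1+np.argmax(s[1:,4]);print('floor',s[i],c[i]+[300,205])
k=cv2.resize(w['image'][180:290,260:380],None,fx=4,fy=4,interpolation=cv2.INTER_CUBIC)
h=cv2.HoughCircles(cv2.cvtColor(k,cv2.COLOR_BGR2GRAY),cv2.HOUGH_GRADIENT_ALT,1.5,10,param1=80,param2=.5,minRadius=40,maxRadius=200)
print(None if h is None else h[0][:8]/4+[260,180,0])
q=[.581,-.008];print([proj(w,q+[z]) for z in(.123,.089,.102)])
"
```

```text
[159 161 160 160 160 160 159 160 159 171 202 203 179 170 190 190 190 190
 190 190 192 205 226 227 227 228 228 229 229 230 230 231 231 231 231 232
 232 233 232 220 197 191 191 190 191 189 191 189 190 190 189 189 189 188
 188 189 188 188 186 187 186 184 188 189 194 195 199 217 226 219 229 229
 229 227 226 227 226 225 189  54  53  51  50  51]
B-R [ -9  -9 -10 -14 -17 -19 -19 -21 -20 -20 -18 -17 -17 -20 -19 -18 -19 -19
 -21 -19 -19 -18 -20 -13 -10 -12 -13  -5]
[148 165 177 181 181 181 183 158 141 148 151 150 146 170 188 177 161 156
 155 152 156 156 157 159 163 173 181 180 182 184 183 186 188 186 189 189
 190 192 191 191 192 192 196 197 197 196 194 192 192 190 190 188 189 188
 188 187 186 184 184 183 181 181 180 179 177 175 175 173 172 169 171 170
 174 179 182 209 224 199 182 191 191 189 176 179 192 192 193 194 191 191]
floor [  7   9  27  17 353] [320.71671388 221.60056657]
[[321.125      231.75        29.77799034]
 [321.125      219.75        36.32862091]
 [318.125      231.75        26.48705673]
 [321.125      219.75        14.91640949]
 [279.125      223.5         14.29125404]
 [275.75       204.375       12.04965782]
 [367.25       208.875       12.56661892]]
[(np.float64(321.1602452093503), np.float64(232.33773285231)), (np.float64(321.133761366579), np.float64(220.75891644226905)), (np.float64(321.1431575437819), np.float64(224.8669536228295))]
```

The crucible is seated with its centre within 2 mm of the hole. The pixel numbers allow for a lean of up to about 3°, so I'll press its rim gently with level fingertips to square it.

Call:
play_rows --moves '[0.16, -1, 1, 30, 0, 0, 0, 0.16, -1, 1, 60, 0, 0, 0, 0.16, -1, 1, 85, 0, 0, 0, 0.16, -1, 1, 95, 0, 0, 0, 0.16, -1, 1, 95, 0, 0, 0, 0.16, -1, 1, 99, 0, 0, 0, 0.16, -1, 1, 102, 0, 0, 0, 0.16, -1, 1, 102, 0, 0, 0]'

```text
t: 23.92
tcp_pos: [0.5821, -0.0073, 0.1087]
tool_rot: [179.9, 0.0, 90.0]
wrist_force: [-0.7, 0.6, -0.3]
width: 0.036
gripper_force: 0.0
```

Call:
play_rows --moves '[0.16, 0, 0, 2, 0, 0, 0, 0.16, 0, 0, 4, 0, 0, 0, 0.16, 0, 0, 5, 0, 0, 0, 0.16, 0, 0, 5, 0, 0, 0]'

```text
t: 24.25
tcp_pos: [0.5815, -0.0072, 0.1024]
tool_rot: [-180.0, 0.0, 90.0]
wrist_force: [-0.3, -1.0, -0.5]
width: 0.0359
gripper_force: 0.0
```

Call:
play_rows --moves '[0.16, 0, 0, 1.5, 0, 0, 0, 0.16, 0, 0, 3, 0, 0, 0, 0.16, 0, 0, 3, 0, 0, 0]'

```text
t: 24.5
tcp_pos: [0.5814, -0.0071, 0.0994]
tool_rot: [-180.0, -0.0, 90.0]
wrist_force: [-0.6, 0.1, 2.1]
width: 0.0355
gripper_force: 0.7
```

Call:
play_rows --moves '[0.16, 0, 0, 1, 0, 0, 0, 0.16, 0, 0, 2, 0, 0, 0, 0.16, 0, 0, 2, 0, 0, 0]'

```text
t: 24.75
tcp_pos: [0.5816, -0.0069, 0.0986]
tool_rot: [179.9, -0.0, 90.0]
wrist_force: [-2.6, 1.0, 5.2]
width: 0.0358
gripper_force: 2.6
```

Call:
play_rows --moves '[0.16, 0, 0, 1.5, 0, 0, 0, 0.16, 0, 0, 1.5, 0, 0, 0, 0.16, 0, 0, 1.5, 0, 0, 0]'

```text
t: 25.0
tcp_pos: [0.5817, -0.0067, 0.0981]
tool_rot: [179.9, -0.0, 90.0]
wrist_force: [-5.2, 1.0, 8.8]
width: 0.0359
gripper_force: 4.5
```

Call:
play_rows --moves '[0.16, 0, 0, -4, 0, 0, 0, 0.16, 0, 0, -10, 0, 0, 0, 0.16, 0, 0, -40, 0, 0, 0, -0.7, 0, 0, -80, 0, 0, 0, -0.7, 0, 0, -110, 0, 0, 0, -0.7, 0, 0, -110, 0, 0, 0, -0.7, 0, 0, -110, 0, 0, 0]'

```text
t: 25.58
tcp_pos: [0.5827, -0.0075, 0.209]
tool_rot: [179.7, 0.0, 90.0]
wrist_force: [-0.3, -0.0, -0.2]
width: 0.0726
gripper_force: 0.0
```

```bash
python3 -c "
from h import *
w=cam('wrist','w16');g=w['image'].max(2);im=w['image'].astype(int);s=env.sense();print(s['tcp_pos'],s['tool_rot'])
q=[.581,-.007];print([proj(w,q+[z]) for z in(.123,.089,.102)])
d=im[:,:,0]-im[:,:,2]
m=(d<-16).astype('uint8');u,v=map(int,proj(w,q+[.12]));k=np.zeros_like(m);cv2.circle(k,(u,v),46,1,-1);m=cv2.morphologyEx(m&k,cv2.MORPH_CLOSE,np.ones((5,5)));m=cv2.morphologyEx(m,cv2.MORPH_OPEN,np.ones((5,5)))
ct,_=cv2.findContours(m,cv2.RETR_EXTERNAL,2);b=max(ct,key=cv2.contourArea);e=cv2.fitEllipse(cv2.convexHull(b));print('rim',e,ray(w,*e[0],.123))
m=((g>220)&(g<240)).astype('uint8')[v-25:v+13,u-22:u+22]
n,l,s,c=cv2.connectedComponentsWithStats(m,connectivity=4);i=1+np.argmax(s[1:,4]);print('floor',s[i],c[i]+[u-22,v-25],ray(w,*(c[i]+[u-22,v-25]),.089))
go(.430,.1435,.21,90)
"
```

```text
[ 0.58185247 -0.00737586  0.20640262] [1.79920830e+02 1.47042052e-02 8.99895224e+01]
[(np.float64(316.3035765203063), np.float64(228.92330014738008)), (np.float64(316.44927746004555), np.float64(217.72789764391888)), (np.float64(316.3975641449022), np.float64(221.70145731246976))]
rim ((315.5251770019531, 227.95069885253906), (59.57124328613281, 63.390750885009766), 91.31956481933594) [ 0.58039787 -0.00621204  0.123     ]
floor [  9  10  27  18 382] [316.70157068 219.9921466 ] [ 0.58121708 -0.00904779  0.089     ]
from [ 0.5819 -0.0074  0.2064] [1.7992e+02 1.0000e-02 8.9990e+01] go [ 150.8 -151.9   -3.8] [ 0.0014  0.0003 -0.0002]
```

```bash
python3 -c "
from h import *
w=cam('wrist');s=env.sense();w['eye']=np.array(w['eye'])-s['tcp_pos']+[.5677,-.2722,.2078]
im=cv2.imread('pics/w12.png').astype(int);g=im.max(2)
q=[.565,-.273];print([proj(w,q+[z]) for z in(.037,.003)])
u,v=map(int,proj(w,q+[.033]));print(u,v,v-34)
print(g[v-34:v+34,u]);print(g[v-6,u-30:u+30])
"
```

```text
[(np.float64(315.7522481141125), np.float64(205.81810908122688)), (np.float64(316.03798467527076), np.float64(199.10895769133862))]
315 204 170
[ 56  56  57  58  52  42  42  41  42  42  40  78 176 219 173 163 161 161
 166 205 241 243 243 244 244 245 245 246 247 247 247 247 247 248 248 248
 248 249 249 249 245 229 213 213 212 213 212 212 212 211 210 216 227 226
 225 227 233 237 252 254 169  51  50  52  48  48  49  47]
[ 48  47  46  48  47  48  46  45  70 181 217 195 178 174 173 186 198 199
 201 203 201 227 243 246 246 246 246 246 246 247 247 247 247 247 247 247
 246 246 246 245 245 245 244 231 200 193 190 188 187 184 183 183 184 208
 240 214  80  44  44  43]
```

```bash
python3 -c "
from h import *
w=cam('wrist');im=w['image'].astype(int);g=im.max(2);d=im[:,:,0]-im[:,:,2]
for u in (306,316,326): print(u,[(r,g[r,u],d[r,u]) for r in list(range(192,204))+list(range(208,213))+list(range(226,232))+list(range(252,266))])
print([(c,g[228,c],d[228,c]) for c in list(range(276,292))+list(range(340,358))])
q=[.581,-.007];print([proj(w,q+[z]) for z in(.123,.0945)])
print([proj(w,[.581+a,-.007+b,.123]) for a,b in((0,.025),(0,-.025),(.025,0),(-.025,0))])
" | sed 's/np.int64//g;s/np.uint8//g;s/np.float64//g'
```

```text
306 [(192, (162), (-11)), (193, (162), (-10)), (194, (161), (-11)), (195, (161), (-11)), (196, (161), (-10)), (197, (160), (-11)), (198, (158), (-10)), (199, (159), (-11)), (200, (158), (-11)), (201, (166), (-13)), (202, (188), (-18)), (203, (200), (-18)), (208, (148), (-14)), (209, (151), (-16)), (210, (156), (-16)), (211, (169), (-18)), (212, (180), (-19)), (226, (194), (-19)), (227, (188), (-20)), (228, (188), (-19)), (229, (186), (-19)), (230, (186), (-19)), (231, (188), (-19)), (252, (187), (-19)), (253, (190), (-19)), (254, (193), (-20)), (255, (198), (-20)), (256, (217), (-21)), (257, (227), (-19)), (258, (218), (-14)), (259, (230), (-10)), (260, (230), (-10)), (261, (230), (-9)), (262, (229), (-11)), (263, (229), (-11)), (264, (227), (-11)), (265, (226), (-11))]
316 [(192, (162), (-9)), (193, (162), (-11)), (194, (162), (-11)), (195, (161), (-10)), (196, (161), (-11)), (197, (159), (-10)), (198, (158), (-10)), (199, (172), (-13)), (200, (198), (-19)), (201, (197), (-19)), (202, (169), (-18)), (203, (150), (-15)), (208, (192), (-20)), (209, (192), (-19)), (210, (193), (-20)), 
[... 1521 characters left out ...]
), (-16)), (290, (158), (-16)), (291, (157), (-16)), (340, (170), (-20)), (341, (171), (-18)), (342, (169), (-18)), (343, (167), (-18)), (344, (166), (-18)), (345, (168), (-19)), (346, (166), (-17)), (347, (165), (-17)), (348, (178), (-17)), (349, (192), (-18)), (350, (188), (-18)), (351, (185), (-13)), (352, (192), (-12)), (353, (193), (-13)), (354, (194), (-11)), (355, (192), (-11)), (356, (189), (-11)), (357, (180), (-11))]
[((318.86920126765403), (230.70692485111138)), ((318.9799203750496), (220.8652445116585))]
[((318.881818303686), (198.5019494455958)), ((318.8572948559266), (261.0980322299843)), ((351.57557660424646), (230.75009352660615)), ((286.18014693532933), (230.6637790373616))]
```

The rim ellipse spans rows 199–260 and columns 286–351, within 2 px of what an upright crucible at z = 0.122 should give. Next is the lid.

Call:
play_rows --moves '[-0.5, 28, -28, -4, 0, 0, 0, -0.5, 56, -56, -4, 0, 0, 0, -0.5, 84, -84, -4, 0, 0, 0, -0.5, 112, -112, -4, 0, 0, 0, -0.5, 140, -140, -4, 0, 0, 0, -0.5, 150, -151, -4, 0, 0, 0, -0.5, 150, -151, -4, 0, 0, 0, -0.5, 150, -151, -4, 0, 0, 0, -0.5, 150, -151, -4, 0, 0, 0]'

```text
t: 26.48
tcp_pos: [0.4307, 0.1422, 0.2088]
tool_rot: [-179.9, 0.1, 90.0]
wrist_force: [-0.4, -0.2, -0.8]
width: 0.0641
gripper_force: 0.0
```

```bash
python3 -c "
from h import *
c=cam('wrist','w17')
for t in (150,180,210): f=find(c,(.430,.1435),.005,th=t,rad=38)
u,v=map(int,proj(c,f)); k=c['image'][v-2:v+3,u-12:u+13].mean(0).astype(int);print(k[::4])
go(f[0],f[1],.02,90)
"
```

```text
px [318.3 198.9] xy [0.4293 0.1421] diam mm [44.8 52.8]
px [318.2 198.5] xy [0.4293 0.1425] diam mm [44.1 52.5]
px [306.8 204.4] xy [0.4166 0.1358] diam mm [19.8 34.5]
[[ 40  50  51]
 [213 230 234]
 [214 231 235]
 [215 231 236]
 [216 231 236]
 [211 228 233]
 [174 192 199]]
from [0.4309 0.142  0.2089] [-1.7991e+02  5.0000e-02  8.9940e+01] go [ -6.  -14.  188.9] [-0.0015  0.0008 -0.0011]
```

```bash
python3 -c "
from h import *
c=cam('wrist');g=c['image'].max(2)
print('cols',[(i,int(g[199,i])) for i in range(284,354,2)]);print('rows',[(i,int(g[i,318])) for i in range(166,232,2)]);print('rows308',[(i,int(g[i,306])) for i in range(166,232,2)])
print([np.round(proj(c,[.43+a,.1425+b,.006]),1) for a,b in((0,0),(0,.026),(0,-.026),(.026,0),(-.026,0))])
print(env.sense()['tcp_pos'])
"
```

```text
cols [(284, 39), (286, 39), (288, 42), (290, 40), (292, 38), (294, 127), (296, 235), (298, 235), (300, 236), (302, 236), (304, 236), (306, 237), (308, 236), (310, 207), (312, 207), (314, 184), (316, 188), (318, 189), (320, 190), (322, 191), (324, 159), (326, 188), (328, 188), (330, 189), (332, 252), (334, 252), (336, 252), (338, 252), (340, 220), (342, 40), (344, 39), (346, 39), (348, 37), (350, 38), (352, 39)]
rows [(166, 42), (168, 42), (170, 40), (172, 41), (174, 164), (176, 146), (178, 145), (180, 144), (182, 146), (184, 143), (186, 162), (188, 191), (190, 174), (192, 128), (194, 141), (196, 191), (198, 189), (200, 188), (202, 185), (204, 206), (206, 232), (208, 225), (210, 186), (212, 184), (214, 184), (216, 183), (218, 182), (220, 104), (222, 32), (224, 32), (226, 33), (228, 32), (230, 33)]
rows308 [(166, 42), (168, 41), (170, 41), (172, 38), (174, 37), (176, 43), (178, 143), (180, 143), (182, 144), (184, 144), (186, 143), (188, 161), (190, 185), (192, 187), (194, 197), (196, 236), (198, 235), (200, 236), (202, 235), (204, 235), (206, 235), (208, 234), (210, 234), (212, 234), (214, 203), (216, 166), (218, 33), (220, 33), (222, 31), (224, 33), (226, 32), (228, 31), (230, 33)]
[array([318.7, 198.5]), array([318.6, 175. ]), array([318.7, 221.1]), array([342.1, 198.5]), array([295.3, 198.5])]
[0.43100129 0.1418898  0.20906034]
```

Call:
play_rows --moves '[0.3, 2.4, -2.2, 40, 0, 0, 0, 0.3, 2.4, -2.2, 80, 0, 0, 0, 0.3, 2.4, -2.2, 120, 0, 0, 0, 0.3, 2.4, -2.2, 160, 0, 0, 0, 0.3, 2.4, -2.2, 185, 0, 0, 0, 0.3, 2.4, -2.2, 200, 0, 0, 0, 0.3, 2.4, -2.2, 206, 0, 0, 0, 0.3, 2.4, -2.2, 210, 0, 0, 0, 0.3, 2.4, -2.2, 214, 0, 0, 0, 0.3, 2.4, -2.2, 216, 0, 0, 0, 0.3, 2.4, -2.2, 216, 0, 0, 0, 0.3, 2.4, -2.2, 216, 0, 0, 0]'

```text
t: 27.58
tcp_pos: [0.429, 0.1453, -0.005]
tool_rot: [179.9, -0.0, 90.0]
wrist_force: [-0.2, -0.0, 0.6]
width: 0.0301
gripper_force: 0.0
```

Call:
play_rows --moves '[0.3, -0.5, 0, 2, 0, 0, 0, 0.3, -0.5, 0, 5, 0, 0, 0, 0.3, -0.5, 0, 7, 0, 0, 0, 0.3, -0.5, 0, 7, 0, 0, 0]'

```text
t: 27.92
tcp_pos: [0.4279, 0.1446, -0.0136]
tool_rot: [-180.0, 0.0, 90.0]
wrist_force: [-0.4, -0.5, 0.3]
width: 0.03
gripper_force: 0.0
```

Call:
play_rows --moves '[0.45, 0, 0.5, -1, 0, 0, 0, 0.6, 0, 0.5, -1, 0, 0, 0, 0.75, 0, 0.5, -1, 0, 0, 0, 0.75, 0, 0.5, -1, 0, 0, 0, 0.75, 0, 0.5, -1, 0, 0, 0]' --force 30

```text
t: 28.33
tcp_pos: [0.4291, 0.1448, -0.0117]
tool_rot: [180.0, -0.0, 90.0]
wrist_force: [-0.4, 0.2, 1.6]
width: 0.0123
gripper_force: 29.2
```

Call:
play_rows --moves '[0.75, 0, 0, -5, 0, 0, 0, 0.75, 0, 0, -15, 0, 0, 0, 0.75, 0, 0, -45, 0, 0, 0, 0.75, 0, 0, -85, 0, 0, 0, 0.75, 0, 0, -125, 0, 0, 0, 0.75, 0, 0, -165, 0, 0, 0, 0.75, 0, 0, -190, 0, 0, 0, 0.75, 0, 0, -190, 0, 0, 0, 0.75, 0, 0, -190, 0, 0, 0, 0.75, 0, 0, -190, 0, 0, 0]'

```text
t: 29.17
tcp_pos: [0.4284, 0.1446, 0.1774]
tool_rot: [-179.9, 0.0, 90.0]
wrist_force: [-0.1, 1.0, -0.9]
width: 0.0119
gripper_force: 29.3
```

```bash
python3 -c "
from h import *
c=cam('wrist','w18');s=env.sense();p=s['tcp_pos'];print(p,s['tool_rot'],s['width'],s['gripper_force'])
z=p[2]+.0117+.006
for t in (80,110,140): f=find(c,p,z,th=t,rad=75);print(f-p)
e=[np.round(proj(c,[p[0]+a,p[1]+b,z]),1) for a,b in((0,0),(0,.026),(0,-.026),(.026,0),(-.026,0))];print(e)
g=c['image'].max(2);u,v=map(int,e[0]);print('rows',v-70,g[v-70:v+70:2,u-40],g[v-70:v+70:2,u+40]);print('cols',u-80,g[v,u-80:u+80:2]);print(g[v-15,u-80:u+80:2])
go(.581,-.0065,.18,90)
"
```

```text
[0.42810599 0.14449756 0.17648146] [-1.79860309e+02  3.64661107e-02  8.99968688e+01] 0.012382628559435623 29.291903972625732
px [320.  297.2] xy [0.429  0.1412] diam mm [52.2 55.7]
[ 0.00093744 -0.00325734  0.0177    ]
px [319.1 291.9] xy [0.4286 0.1441] diam mm [47.5 51.7]
[ 0.00052253 -0.00040841  0.0177    ]
px [321.2 340.6] xy [0.4297 0.1167] diam mm [16.8 18.7]
[ 0.00158099 -0.02782142  0.0177    ]
[array([318. , 291.1]), array([318. , 240.1]), array([318. , 337.5]), array([371.9, 291.2]), array([264.3, 291. ])]
rows 221 [ 32  32  32  30  28  28  28  26  27  27  29  26  24  26  27  28  27  29
  25  33  86 130 137 135 135 137 136 137 137 135 136 136 136 136 125  31
  25  26  26  27  28  25  29  25  25  24  25  25  25  23  24  23  24  23
  27  25  23  23  22  23  22  23  24  21  21  22  23  19  22  22] [ 19  18  19  20  19  19  21  29  33  31  30  33  33  31  33  32  33  35
  39  95 129 137 137 138 137 136 136 136 137 137 136 137 137 137  47  26
  27  28  28  29  30  27  30  27  27  27  27  25  27  25  26  27  26  27
  26  27  25  25  25  26  27  26  26  24  25  25  26  24  25  24]
cols 238 [ 27  25  24  23  22  22  22  24  23  24  23  22  22  24  94 136 135 137
 137 117  31  27  29  26  27  34  71  71  73  72  71  62  26  27  91 114
 102 102 105 104 105 105 105 105 101 102 120  87  29  28  60  71  73  73
  72  72  38  29  30  28  26  35 109 137 136 136 136  91  34  32  33  34
  32  33  32  31  29  31  31  30]
[ 29  29  31  30  29  30  31  32  30  32  32  31  30  31  34  36 129 136
 136 137 136 137 138 137 135 137 137 137 138 137 137 139 137 136 138 138
 138 138 137 137 139 137 137 136 139 138 138 138 137 136 137 137 137 137
 138 138 137 137 138 137 135 137 137 136 136 127  38  33  32  31  32  33
  33  32  32  33  29  32  30  30]
from [0.4281 0.1445 0.1765] [-1.7986e+02  4.0000e-02  9.0000e+01] go [-151.   152.9   -3.8] [-0.0024  0.0006 -0.0001]
```

Call:
play_rows --moves '[0.75, -28, 28, 0, 0, 0, 0, 0.75, -56, 56, 0, 0, 0, 0, 0.75, -84, 85, 0, 0, 0, 0, 0.75, -112, 113, 0, 0, 0, 0, 0.75, -140, 142, 0, 0, 0, 0, 0.75, -150.5, 152, 0, 0, 0, 0, 0.75, -150.5, 152, 0, 0, 0, 0, 0.75, -150.5, 152, 20, 0, 0, 0, 0.75, -150.5, 152, 40, 0, 0, 0, 0.75, -150.5, 152, 50, 0, 0, 0, 0.75, -150.5, 152, 50, 0, 0, 0, 0.75, -150.5, 152, 50, 0, 0, 0]'

```text
t: 30.22
tcp_pos: [0.5797, -0.0052, 0.127]
tool_rot: [-179.9, -0.0, 90.0]
wrist_force: [-0.1, 0.7, 0.3]
width: 0.0123
gripper_force: 29.4
```

Call:
play_rows --moves '[0.75, 0, 0, 3, 0, 0, 0, 0.75, 0, 0, 3, 0, 0, 0, 0.75, 0, 0, 3, 0, 0, 0]'

```text
t: 30.47
tcp_pos: [0.5811, -0.0057, 0.126]
tool_rot: [179.9, 0.0, 90.0]
wrist_force: [-0.0, -0.3, -0.9]
width: 0.0121
gripper_force: 29.4
```

```bash
python3 -c "
from h import *
go(.580,-.006,.107,90);s=env.sense();print(s['wrist_force'],s['width'])
c=cam('side');im=c['image'];a,b=map(int,proj(c,[.581,-.006,.122]))
print(a,b)
"
```

```text
from [ 0.5811 -0.0057  0.126 ] [179.91   0.    90.01] go [-0.3 -1.1 19. ] [0.0016 0.0001 0.0002]
[-0.02508199 -0.28011741 -0.91397674] 0.01210759399077029
311 208
```

Call:
play_rows --moves '[0.75, -0.3, -1, 5, 0, 0, 0, 0.75, -0.3, -1, 10, 0, 0, 0, 0.75, -0.3, -1, 14, 0, 0, 0, 0.75, -0.3, -1, 16, 0, 0, 0, 0.75, -0.3, -1, 16, 0, 0, 0]'

```text
t: 30.93
tcp_pos: [0.5792, -0.0061, 0.1077]
tool_rot: [-179.9, -0.0, 90.0]
wrist_force: [-0.2, -0.4, -0.4]
width: 0.0119
gripper_force: 29.4
```

Call:
play_rows --moves '[0.75, 0, 0, 1.5, 0, 0, 0, 0.75, 0, 0, 1.5, 0, 0, 0, 0.75, 0, 0, 1.5, 0, 0, 0]'

```text
t: 31.18
tcp_pos: [0.5798, -0.0061, 0.1075]
tool_rot: [180.0, 0.0, 90.0]
wrist_force: [0.5, -0.1, -0.0]
width: 0.0123
gripper_force: 29.4
```

Call:
play_rows --moves '[0.75, 0, 0, 1.5, 0, 0, 0, 0.75, 0, 0, 1.5, 0, 0, 0, 0.75, 0, 0, 1.5, 0, 0, 0]'

```text
t: 31.43
tcp_pos: [0.5799, -0.0062, 0.1062]
tool_rot: [180.0, 0.0, 90.0]
wrist_force: [0.7, -0.3, 1.2]
width: 0.0121
gripper_force: 29.5
```

Call:
play_rows --moves '[0.75, 0, 0, 1.5, 0, 0, 0, 0.75, 0, 0, 1.5, 0, 0, 0, 0.75, 0, 0, 1.5, 0, 0, 0]'

```text
t: 31.68
tcp_pos: [0.5801, -0.0061, 0.1052]
tool_rot: [179.9, -0.0, 90.0]
wrist_force: [0.1, -0.4, 3.6]
width: 0.0124
gripper_force: 29.8
```

Solid contact at the expected height. I'll release and retreat.

Call:
play_rows --moves '[0.6, 0, 0, -0.5, 0, 0, 0, 0.4, 0, 0, -1, 0, 0, 0, 0.2, 0, 0, -1, 0, 0, 0, 0.2, 0, 0, -1, 0, 0, 0, 0.2, 0, 0, -20, 0, 0, 0, 0.2, 0, 0, -50, 0, 0, 0, 0, 0, 0, -90, 0, 0, 0, -0.5, 0, 0, -120, 0, 0, 0, -0.5, 0, 0, -120, 0, 0, 0, -0.5, 0, 0, -120, 0, 0, 0]'

```text
t: 32.52
tcp_pos: [0.5808, -0.0062, 0.2272]
tool_rot: [179.7, 0.0, 90.0]
wrist_force: [0.6, 0.7, -0.4]
width: 0.0645
gripper_force: 0.0
```

```bash
python3 -c "
from h import *
c=cam('wrist','w20');s=env.sense();p=s['tcp_pos'];print(p,s['tool_rot'])
im=c['image'].astype(int);d=(im[:,:,0]-im[:,:,2]);g=im.max(2)
q=[.5805,-.0063]
e=[np.round(proj(c,[q[0]+a,q[1]+b,.126]),1) for a,b in((0,0),(0,.026),(0,-.026),(.026,0),(-.026,0))];print(e,'knob top',proj(c,q+[.140]))
u,v=map(int,e[0])
print('rows',v-48);print(g[v-48:v+48:1,u-14]);print(d[v-48:v+48:1,u-14]);print('cols',u-50);print(g[v+10,u-50:u+50]);print(d[v+10,u-50:u+50])
for n in ['side','scene']:
    w=cam(n);I=w['image'].astype(int);D=I[:,:,0]-I[:,:,2];a,b=map(int,proj(w,q+[.126]));k=I.max(2)
    m=((k[b-25:b+25,a-25:a+25]>k[b-25:b+25,a-25:a+25].max()*.0+0)).astype('uint8')
    print(n,a,b); print(k[b-20:b+24:2,a]); print('L/R edge',k[b-6:b+10:2,a-20:a+21:2])
"
```

```text
[ 0.58000699 -0.0061535   0.22470869] [1.79941004e+02 5.10159912e-03 9.00003029e+01]
[array([318.1, 224.3]), array([318.1, 192.9]), array([318.1, 253.9]), array([349.8, 224.2]), array([286.4, 224.3])] knob top (np.float64(318.15906389171494), np.float64(229.17309275445027))
rows 176
[162 162 161 162 162 163 159 152 152 163 167 168 165 165 165 166 166 166
 164 165 175 200 211 210 209 210 210 208 209 209 209 210 210 209 210 208
 209 208 209 209 208 207 208 207 207 207 206 207 206 207 206 221 238 238
 238 238 238 238 238 237 237 237 237 238 237 237 237 236 236 236 236 236
 235 234 232 232 232 232 231 230 229 230 229 228 201 100  58  57  56  56
  56  54  53  53  53  53]
[-10 -11 -10 -11 -11 -11 -10 -11 -10 -10 -10 -11 -10 -10 -11 -11 -10 -10
 -10 -12 -17 -23 -25 -25 -24 -25 -25 -25 -25 -25 -25 -25 -26 -26 -25 -24
 -25 -25 -26 -25 -23 -23 -24 -25 -23 -23 -24 -25 -24 -25 -24 -24 -17 -19
 -19 -18 -18 -18 -19 -19 -18 -18 -19 -18 -19 -20 -20 -20 -20 -20 -19 -20
 -20 -19 -14  -9  -7  -8  -9 -10 -11 -10 -10 -11 -12  -8  -5  -4  -4  -4
  -4  -5  -4  -4  -4  -3]
cols 268
[ 58  81 165 218 229 229 
[... 1741 characters left out ...]
6  38  36  37  38  31  33  30  25  27  33  35  34  38  36  35
   34  36  35]
 [ 35  37  36  46  41  36  29  77 101 107 140 133  94  54  28  35  35  36
   37  35  35]
 [ 38  36  37  35  34  45 117 120 118 111 140 142 120 118 135  42  34  34
   35  34  35]
 [ 39  39  36  37  32 108 118 116 117 107 124 118 135 143 143 139  26  37
   36  34  36]
 [ 35  36  38  35  30 116 117 117 116 120 118 116 144 141 140 147  73  35
   34  61  35]
 [ 38  35  36  37  27 103 119 117 119 145 147 141 142 142 141 148  60  33
   35  32  36]
 [ 36  37  36  32  74  87 117 119 134 142 142 141 142 142 143 123  80  31
   35  36  37]
 [ 36  35  34  32  90  86  91 115 130 139 141 141 138 134 113 104 111  64
   35  36  37]]
```

```bash
python3 -c "
from h import *
print(env.job_done())"
```

```text
the job is handed in; nothing more can be done
None
```

The water bath is set up in the order asked (wide ring, narrow ring, crucible, lid) and handed in at about 33 s. The final camera measurements put the lid centred at its seated height; I found no more than about 3° of possible lean in the crucible. Nothing touched the timer, bottle or beaker.

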